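Pack an axle kit of three under its cover

ROBOT

A 6-joint arm with a two-finger parallel gripper is mounted at the origin on a cart in front of the work surface, level with it; the furniture and walls round the work are solid. World frame = base frame: x ahead of the robot, y to its left, z up, the work surface at z = 0. Lengths are in m, angles in rad, forces in N, time in s.
With the tool pointing down it reaches from about 0.275 to 0.85 m from the base axis. Payload 19 kg.
Tool frame: the origin (TCP) lies between the finger pads; the fingertips stand 11 mm ahead of it and the grasp point (between the pads) lies 8 mm behind it; z points along the fingers, y is the line along which they close (so a half turn about z gives the same grasp; the last joint's range is limited). The gripper opens to 85 mm and grips with 20 to 120 N. Pads are 22 mm wide; open, the fingers measure 114 mm over their backs; the gripper's body (76 mm by 85 mm) begins 54 mm behind the grasp point. The pads swing forward as they close: fully open they stand 13 mm farther back than shut.
Start: joints at [-1.338, 0.15, 1.437, -0, 1.554, -0.134], TCP at [0.206, -0.537, 0.242] pointing down, gripper open.
Joint ranges: [-2.8, 2.8], [-0.68, 2.1], [0.12, 2.68], [-1.39, 4.53], [0.16, 2.79], [-2.81, 2.81]. Speed limits (rad/s): [1.89, 1.89, 2.22, 3.01, 3.01, 3.01].

INTERFACE

Orientations are given as a unit quaternion [w, x, y, z].
In Python, from workcell import r gives the robot as it stands.
- The arm moves only by the tool send_rows, never from a script. Its argument "moves" is a list of rows, each a list of 7 numbers: the turn, a rotation vector about the tool's x, y, z in degrees, then the shift along the tool's x, y, z in cm, then the opening, from 0 (shut) to 1 (fully open). A call has 1 to 20 rows; each row shifts and turns the commanded pose from where the row before left it, along the tool's axes as they then stand; what a row does not reach is not made up. A row lasts 1/8 s, in which the tool goes at most 62.5 mm and 10.7 degrees, less where a joint would pass 70% of its speed; a pose out of reach is approached as far as the arm can. A call with a gripper value outside its range is refused whole. The fingers move at their own pace and stop on an object; "squeeze" is the grip in N (left out, the last holds). Time passes only in rows, so rows that do not move let the fingers close. It gives the time, the measured TCP pose, the force, the opening and the grip force at its end, in the units of the state.
- r.get_obs(): the state, without advancing time (a new reading comes with each control period).
- r.read_camera(name): name is "scene" or "top" or "wrist"; returns a dict with "frame" (480x640x3 uint8, red, green, blue), "mtx" (3x3 intrinsics, pixels), "camera_from_world" (4x4, takes a point from world to camera coordinates). Camera axes: x right, y up, looking along -z (the intrinsics and any distortion apply to the point x, -y, -z); pixel columns grow to the right and rows downward; lengths in m; the calibration is good to about 2 mm. The wrist camera is an equidistant fisheye: a pixel r from the principal point sees the ray r / f radians off the axis. A picture is of the moment at which its call begins. There is no depth.
- r.sign_off(): hands the job in; it is judged then, once.
Trained networks look in a picture, given as the dict that the camera call returned (one of the last four; its "shot" number tells which), for a name from the list of things; names that differ only in an ending like _2 or _b are one class to them, and where a whole thing is asked for, a point or a joint stands for the part that bears it (a point fixed in the world has none). Each returns a list of dicts, best first, with "conf" (0 to 1); they miss things now and then, are a little off and sometimes report something else, mostly with a low value. They report only what shows in the picture. A call takes as long as a camera call.
- r.find_in(picture, query): "rect" ([left, top, width, height] in pixels, round what is visible of it).
- r.cut_out(picture, query): "region" (480x640 bool, what is visible of it) and "rect" ([left, top, width, height] in pixels, round what is visible of it).
- r.landmark_of(picture, query): "at" ([row, column] in pixels: a listed point, or the origin of a listed thing).
The state is a dict: "time": time; "q": joint angles; "joint_velocities": joint speeds; "joint_efforts": joint torques, N m; "ee_pos": TCP position; "tcp_rot": TCP orientation; "contact_force": force on the tool from outside, world axes, zero at the start; "moment": the same for the moment, N m; "gripper_width": finger opening in m; "grasp_force": force on a finger pad.
Only numpy, scipy, OpenCV 4.12 (cv2) and the standard library are available. Lean on these libraries where they do the work, as an engineer would, in place of code of your own. Each camera call takes 0.05 s, during which the arm holds its last target. There are 200 camera calls.

TASK

Make up a kit of axles: lay exactly three of the metal axles in the blue cradle, each settled in a place of its own with both round ends down in the notches (one place stays empty), and lay all the other axles flat in the orange box. When the three are in, put the white cover on the cradle between its guides and press it down firmly so that it sits level on both ledges. Leave the other things on the bench where they are.

Things in the scene. Friction and masses are not known exactly. Their poses are not given: they have to be found in the camera images.
- cradle: blue four-place cradle, 116 x 272 mm, fixed. Origin at the centre of its underside, z up; 8 mm base plate. Two toothed rails (10 mm thick, at x = -33 and +33 mm, tops 34 mm up) with four V notches each form four places 50 mm apart along y; an axle lies along x with a round end in each rail's notch, its square middle between the rails (8 mm play each way). See seat for the cover's ledges
- cover: white cover plate 80 x 242 x 8 mm, 0.25 kg, with a black grip bar centred on top: 60 mm long along the cover's x, 16 mm wide along y, its top 36 mm above the underside. Origin at the centre of the underside, z up. Starts loose on the bench; fits the cradle either way round, long side along the cradle's y; in place its top is flush with the guide walls
- seat (a point): where the cover's origin is when home: centre of the cradle, 46 mm above the bench, axes as the cradle's. The cover rests on ledges of the end blocks (y = -122 and +122 mm, 46 mm up); guide walls with tops 54 mm up stand round them at the ends and corners, with 3 mm clearance all round the cover
- spares_box: orange open box, outside 130 x 170 x 35 mm, walls and floor 5 mm, fixed on the bench. Origin at the centre of its underside, z up; the long side is along its y
- place0 (a point): place 0 of the cradle (y = -75 mm in its frame): where the centre of a seated axle is, 30 mm above the bench
- place1 (a point): place 1 of the cradle (y = -25 mm in its frame): where the centre of a seated axle is, 30 mm above the bench
- place2 (a point): place 2 of the cradle (y = 25 mm in its frame): where the centre of a seated axle is, 30 mm above the bench
- place3 (a point): place 3 of the cradle (y = 75 mm in its frame): where the centre of a seated axle is, 30 mm above the bench
- axle0: metal axle, 90 mm long, about 0.12 kg: square middle 40 x 20 x 20 mm, on each side a round end 14 mm in diameter, 25 mm long. Origin at its centre, x along its length, both ways alike. Starts lying on a flat on the bench (centre 10 mm up). May be absent
- axle1: metal axle, 90 mm long, about 0.12 kg: square middle 40 x 20 x 20 mm, on each side a round end 14 mm in diameter, 25 mm long. Origin at its centre, x along its length, both ways alike. Starts lying on a flat on the bench (centre 10 mm up). May be absent
- axle2: metal axle, 90 mm long, about 0.12 kg: square middle 40 x 20 x 20 mm, on each side a round end 14 mm in diameter, 25 mm long. Origin at its centre, x along its length, both ways alike. Starts lying on a flat on the bench (centre 10 mm up). May be absent
- axle3: metal axle, 90 mm long, about 0.12 kg: square middle 40 x 20 x 20 mm, on each side a round end 14 mm in diameter, 25 mm long. Origin at its centre, x along its length, both ways alike. Starts lying on a flat on the bench (centre 10 mm up). May be absent
- axle4: metal axle, 90 mm long, about 0.12 kg: square middle 40 x 20 x 20 mm, on each side a round end 14 mm in diameter, 25 mm long. Origin at its centre, x along its length, both ways alike. Starts lying on a flat on the bench (centre 10 mm up). May be absent
- axle5: metal axle, 90 mm long, about 0.12 kg: square middle 40 x 20 x 20 mm, on each side a round end 14 mm in diameter, 25 mm long. Origin at its centre, x along its length, both ways alike. Starts lying on a flat on the bench (centre 10 mm up). May be absent
- sanding_block: brown cork sanding block 116 x 80 x 26 mm, a bystander, origin at its underside
- red_pencil: red pencil 175 mm long, a bystander, origin at its underside
- tape_measure: orange and black tape measure 66 x 87 x 64 mm, a bystander, origin at its underside

How it is judged:
On the way, in this order (a step that is already met when the one before it is completed fails the run):
1. exactly three axles lie seated in the cradle, one place empty (((distance between each of axle0, axle1, axle2, axle3, axle4, axle5 and place0 above 0.03 m and ((distance between axle0 and place1 below 0.01 m and angle between the x axis of axle0 and the x axis of cradle, either way round below 0.12 rad) or (distance between axle1 and place1 below 0.01 m and angle between the x axis of axle1 and the x axis of cradle, either way round below 0.12 rad) or (distance between axle2 and place1 below 0.01 m and angle between the x axis of axle2 and the x axis of cradle, either way round below 0.12 rad) or (distance between axle3 and place1 below 0.01 m and angle between the x axis of axle3 and the x axis of cradle, either way round below 0.12 rad) or (distance between axle4 and place1 below 0.01 m and angle between the x axis of axle4 and the x axis of cradle, either way round below 0.12 rad) or (distance between axle5 and place1 below 0.01 m and angle between the x axis of axle5 and the x axis of cradle, either way round below 0.12 rad)) and ((distance between axle0 and place2 below 0.01 m and angle between the x axis of axle0 and the x axis of cradle, either way round below 0.12 rad) or (distance between axle1 and place2 below 0.01 m and angle between the x axis of axle1 and the x axis of cradle, either way round below 0.12 rad) or (distance between axle2 and place2 below 0.01 m and angle between the x axis of axle2 and the x axis of cradle, either way round below 0.12 rad) or (distance between axle3 and place2 below 0.01 m and angle between the x axis of axle3 and the x axis of cradle, either way round below 0.12 rad) or (distance between axle4 and place2 below 0.01 m and angle between the x axis of axle4 and the x axis of cradle, either way round below 0.12 rad) or (distance between axle5 and place2 below 0.01 m and angle between the x axis of axle5 and the x axis of cradle, either way round below 0.12 rad)) and ((distance between axle0 and place3 below 0.01 m and angle between the x axis of axle0 and the x axis of cradle, either way round below 0.12 rad) or (distance between axle1 and place3 below 0.01 m and angle between the x axis of axle1 and the x axis of cradle, either way round below 0.12 rad) or (distance between axle2 and place3 below 0.01 m and angle between the x axis of axle2 and the x axis of cradle, either way round below 0.12 rad) or (distance between axle3 and place3 below 0.01 m and angle between the x axis of axle3 and the x axis of cradle, either way round below 0.12 rad) or (distance between axle4 and place3 below 0.01 m and angle between the x axis of axle4 and the x axis of cradle, either way round below 0.12 rad) or (distance between axle5 and place3 below 0.01 m and angle between the x axis of axle5 and the x axis of cradle, either way round below 0.12 rad))) or (distance between each of axle0, axle1, axle2, axle3, axle4, axle5 and place1 above 0.03 m and ((distance between axle0 and place0 below 0.01 m and angle between the x axis of axle0 and the x axis of cradle, either way round below 0.12 rad) or (distance between axle1 and place0 below 0.01 m and angle between the x axis of axle1 and the x axis of cradle, either way round below 0.12 rad) or (distance between axle2 and place0 below 0.01 m and angle between the x axis of axle2 and the x axis of cradle, either way round below 0.12 rad) or (distance between axle3 and place0 below 0.01 m and angle between the x axis of axle3 and the x axis of cradle, either way round below 0.12 rad) or (distance between axle4 and place0 below 0.01 m and angle between the x axis of axle4 and the x axis of cradle, either way round below 0.12 rad) or (distance between axle5 and place0 below 0.01 m and angle between the x axis of axle5 and the x axis of cradle, either way round below 0.12 rad)) and ((distance between axle0 and place2 below 0.01 m and angle between the x axis of axle0 and the x axis of cradle, either way round below 0.12 rad) or (distance between axle1 and place2 below 0.01 m and angle between the x axis of axle1 and the x axis of cradle, either way round below 0.12 rad) or (distance between axle2 and place2 below 0.01 m and angle between the x axis of axle2 and the x axis of cradle, either way round below 0.12 rad) or (distance between axle3 and place2 below 0.01 m and angle between the x axis of axle3 and the x axis of cradle, either way round below 0.12 rad) or (distance between axle4 and place2 below 0.01 m and angle between the x axis of axle4 and the x axis of cradle, either way round below 0.12 rad) or (distance between axle5 and place2 below 0.01 m and angle between the x axis of axle5 and the x axis of cradle, either way round below 0.12 rad)) and ((distance between axle0 and place3 below 0.01 m and angle between the x axis of axle0 and the x axis of cradle, either way round below 0.12 rad) or (distance between axle1 and place3 below 0.01 m and angle between the x axis of axle1 and the x axis of cradle, either way round below 0.12 rad) or (distance between axle2 and place3 below 0.01 m and angle between the x axis of axle2 and the x axis of cradle, either way round below 0.12 rad) or (distance between axle3 and place3 below 0.01 m and angle between the x axis of axle3 and the x axis of cradle, either way round below 0.12 rad) or (distance between axle4 and place3 below 0.01 m and angle between the x axis of axle4 and the x axis of cradle, either way round below 0.12 rad) or (distance between axle5 and place3 below 0.01 m and angle between the x axis of axle5 and the x axis of cradle, either way round below 0.12 rad))) or (distance between each of axle0, axle1, axle2, axle3, axle4, axle5 and place2 above 0.03 m and ((distance between axle0 and place0 below 0.01 m and angle between the x axis of axle0 and the x axis of cradle, either way round below 0.12 rad) or (distance between axle1 and place0 below 0.01 m and angle between the x axis of axle1 and the x axis of cradle, either way round below 0.12 rad) or (distance between axle2 and place0 below 0.01 m and angle between the x axis of axle2 and the x axis of cradle, either way round below 0.12 rad) or (distance between axle3 and place0 below 0.01 m and angle between the x axis of axle3 and the x axis of cradle, either way round below 0.12 rad) or (distance between axle4 and place0 below 0.01 m and angle between the x axis of axle4 and the x axis of cradle, either way round below 0.12 rad) or (distance between axle5 and place0 below 0.01 m and angle between the x axis of axle5 and the x axis of cradle, either way round below 0.12 rad)) and ((distance between axle0 and place1 below 0.01 m and angle between the x axis of axle0 and the x axis of cradle, either way round below 0.12 rad) or (distance between axle1 and place1 below 0.01 m and angle between the x axis of axle1 and the x axis of cradle, either way round below 0.12 rad) or (distance between axle2 and place1 below 0.01 m and angle between the x axis of axle2 and the x axis of cradle, either way round below 0.12 rad) or (distance between axle3 and place1 below 0.01 m and angle between the x axis of axle3 and the x axis of cradle, either way round below 0.12 rad) or (distance between axle4 and place1 below 0.01 m and angle between the x axis of axle4 and the x axis of cradle, either way round below 0.12 rad) or (distance between axle5 and place1 below 0.01 m and angle between the x axis of axle5 and the x axis of cradle, either way round below 0.12 rad)) and ((distance between axle0 and place3 below 0.01 m and angle between the x axis of axle0 and the x axis of cradle, either way round below 0.12 rad) or (distance between axle1 and place3 below 0.01 m and angle between the x axis of axle1 and the x axis of cradle, either way round below 0.12 rad) or (distance between axle2 and place3 below 0.01 m and angle between the x axis of axle2 and the x axis of cradle, either way round below 0.12 rad) or (distance between axle3 and place3 below 0.01 m and angle between the x axis of axle3 and the x axis of cradle, either way round below 0.12 rad) or (distance between axle4 and place3 below 0.01 m and angle between the x axis of axle4 and the x axis of cradle, either way round below 0.12 rad) or (distance between axle5 and place3 below 0.01 m and angle between the x axis of axle5 and the x axis of cradle, either way round below 0.12 rad))) or (distance between each of axle0, axle1, axle2, axle3, axle4, axle5 and place3 above 0.03 m and ((distance between axle0 and place0 below 0.01 m and angle between the x axis of axle0 and the x axis of cradle, either way round below 0.12 rad) or (distance between axle1 and place0 below 0.01 m and angle between the x axis of axle1 and the x axis of cradle, either way round below 0.12 rad) or (distance between axle2 and place0 below 0.01 m and angle between the x axis of axle2 and the x axis of cradle, either way round below 0.12 rad) or (distance between axle3 and place0 below 0.01 m and angle between the x axis of axle3 and the x axis of cradle, either way round below 0.12 rad) or (distance between axle4 and place0 below 0.01 m and angle between the x axis of axle4 and the x axis of cradle, either way round below 0.12 rad) or (distance between axle5 and place0 below 0.01 m and angle between the x axis of axle5 and the x axis of cradle, either way round below 0.12 rad)) and ((distance between axle0 and place1 below 0.01 m and angle between the x axis of axle0 and the x axis of cradle, either way round below 0.12 rad) or (distance between axle1 and place1 below 0.01 m and angle between the x axis of axle1 and the x axis of cradle, either way round below 0.12 rad) or (distance between axle2 and place1 below 0.01 m and angle between the x axis of axle2 and the x axis of cradle, either way round below 0.12 rad) or (distance between axle3 and place1 below 0.01 m and angle between the x axis of axle3 and the x axis of cradle, either way round below 0.12 rad) or (distance between axle4 and place1 below 0.01 m and angle between the x axis of axle4 and the x axis of cradle, either way round below 0.12 rad) or (distance between axle5 and place1 below 0.01 m and angle between the x axis of axle5 and the x axis of cradle, either way round below 0.12 rad)) and ((distance between axle0 and place2 below 0.01 m and angle between the x axis of axle0 and the x axis of cradle, either way round below 0.12 rad) or (distance between axle1 and place2 below 0.01 m and angle between the x axis of axle1 and the x axis of cradle, either way round below 0.12 rad) or (distance between axle2 and place2 below 0.01 m and angle between the x axis of axle2 and the x axis of cradle, either way round below 0.12 rad) or (distance between axle3 and place2 below 0.01 m and angle between the x axis of axle3 and the x axis of cradle, either way round below 0.12 rad) or (distance between axle4 and place2 below 0.01 m and angle between the x axis of axle4 and the x axis of cradle, either way round below 0.12 rad) or (distance between axle5 and place2 below 0.01 m and angle between the x axis of axle5 and the x axis of cradle, either way round below 0.12 rad)))) and horizontal distance between cover and seat above 0.05 m), for 0.2 s.
2. the cover sits in the cradle and is pressed down on it with more than 5 N in all (its own weight is about 2.5 N) (horizontal distance between cover and seat below 0.006 m and z of cover in the frame of seat between -0.003 and 0.003 m and angle between cover's own z axis and vertical below 0.03 rad and angle between the x axis of cover and the x axis of cradle, either way round below 0.06 rad and contact force between cover and cradle above 5 N), for 0.1 s.
At the end, for the whole second after the job is handed in: three of the four places hold an axle (within 10 mm, 0.12 rad), the fourth is empty, every other axle lies flat (0.22 rad) inside the orange box, the cover sits home on both ledges (6 mm sideways, 3 mm in height, 0.03 rad of level, 0.06 rad in yaw), all at rest (((distance between each of axle0, axle1, axle2, axle3, axle4, axle5 and place0 above 0.03 m and ((distance between axle0 and place1 below 0.01 m and angle between the x axis of axle0 and the x axis of cradle, either way round below 0.12 rad) or (distance between axle1 and place1 below 0.01 m and angle between the x axis of axle1 and the x axis of cradle, either way round below 0.12 rad) or (distance between axle2 and place1 below 0.01 m and angle between the x axis of axle2 and the x axis of cradle, either way round below 0.12 rad) or (distance between axle3 and place1 below 0.01 m and angle between the x axis of axle3 and the x axis of cradle, either way round below 0.12 rad) or (distance between axle4 and place1 below 0.01 m and angle between the x axis of axle4 and the x axis of cradle, either way round below 0.12 rad) or (distance between axle5 and place1 below 0.01 m and angle between the x axis of axle5 and the x axis of cradle, either way round below 0.12 rad)) and ((distance between axle0 and place2 below 0.01 m and angle between the x axis of axle0 and the x axis of cradle, either way round below 0.12 rad) or (distance between axle1 and place2 below 0.01 m and angle between the x axis of axle1 and the x axis of cradle, either way round below 0.12 rad) or (distance between axle2 and place2 below 0.01 m and angle between the x axis of axle2 and the x axis of cradle, either way round below 0.12 rad) or (distance between axle3 and place2 below 0.01 m and angle between the x axis of axle3 and the x axis of cradle, either way round below 0.12 rad) or (distance between axle4 and place2 below 0.01 m and angle between the x axis of axle4 and the x axis of cradle, either way round below 0.12 rad) or (distance between axle5 and place2 below 0.01 m and angle between the x axis of axle5 and the x axis of cradle, either way round below 0.12 rad)) and ((distance between axle0 and place3 below 0.01 m and angle between the x axis of axle0 and the x axis of cradle, either way round below 0.12 rad) or (distance between axle1 and place3 below 0.01 m and angle between the x axis of axle1 and the x axis of cradle, either way round below 0.12 rad) or (distance between axle2 and place3 below 0.01 m and angle between the x axis of axle2 and the x axis of cradle, either way round below 0.12 rad) or (distance between axle3 and place3 below 0.01 m and angle between the x axis of axle3 and the x axis of cradle, either way round below 0.12 rad) or (distance between axle4 and place3 below 0.01 m and angle between the x axis of axle4 and the x axis of cradle, either way round below 0.12 rad) or (distance between axle5 and place3 below 0.01 m and angle between the x axis of axle5 and the x axis of cradle, either way round below 0.12 rad))) or (distance between each of axle0, axle1, axle2, axle3, axle4, axle5 and place1 above 0.03 m and ((distance between axle0 and place0 below 0.01 m and angle between the x axis of axle0 and the x axis of cradle, either way round below 0.12 rad) or (distance between axle1 and place0 below 0.01 m and angle between the x axis of axle1 and the x axis of cradle, either way round below 0.12 rad) or (distance between axle2 and place0 below 0.01 m and angle between the x axis of axle2 and the x axis of cradle, either way round below 0.12 rad) or (distance between axle3 and place0 below 0.01 m and angle between the x axis of axle3 and the x axis of cradle, either way round below 0.12 rad) or (distance between axle4 and place0 below 0.01 m and angle between the x axis of axle4 and the x axis of cradle, either way round below 0.12 rad) or (distance between axle5 and place0 below 0.01 m and angle between the x axis of axle5 and the x axis of cradle, either way round below 0.12 rad)) and ((distance between axle0 and place2 below 0.01 m and angle between the x axis of axle0 and the x axis of cradle, either way round below 0.12 rad) or (distance between axle1 and place2 below 0.01 m and angle between the x axis of axle1 and the x axis of cradle, either way round below 0.12 rad) or (distance between axle2 and place2 below 0.01 m and angle between the x axis of axle2 and the x axis of cradle, either way round below 0.12 rad) or (distance between axle3 and place2 below 0.01 m and angle between the x axis of axle3 and the x axis of cradle, either way round below 0.12 rad) or (distance between axle4 and place2 below 0.01 m and angle between the x axis of axle4 and the x axis of cradle, either way round below 0.12 rad) or (distance between axle5 and place2 below 0.01 m and angle between the x axis of axle5 and the x axis of cradle, either way round below 0.12 rad)) and ((distance between axle0 and place3 below 0.01 m and angle between the x axis of axle0 and the x axis of cradle, either way round below 0.12 rad) or (distance between axle1 and place3 below 0.01 m and angle between the x axis of axle1 and the x axis of cradle, either way round below 0.12 rad) or (distance between axle2 and place3 below 0.01 m and angle between the x axis of axle2 and the x axis of cradle, either way round below 0.12 rad) or (distance between axle3 and place3 below 0.01 m and angle between the x axis of axle3 and the x axis of cradle, either way round below 0.12 rad) or (distance between axle4 and place3 below 0.01 m and angle between the x axis of axle4 and the x axis of cradle, either way round below 0.12 rad) or (distance between axle5 and place3 below 0.01 m and angle between the x axis of axle5 and the x axis of cradle, either way round below 0.12 rad))) or (distance between each of axle0, axle1, axle2, axle3, axle4, axle5 and place2 above 0.03 m and ((distance between axle0 and place0 below 0.01 m and angle between the x axis of axle0 and the x axis of cradle, either way round below 0.12 rad) or (distance between axle1 and place0 below 0.01 m and angle between the x axis of axle1 and the x axis of cradle, either way round below 0.12 rad) or (distance between axle2 and place0 below 0.01 m and angle between the x axis of axle2 and the x axis of cradle, either way round below 0.12 rad) or (distance between axle3 and place0 below 0.01 m and angle between the x axis of axle3 and the x axis of cradle, either way round below 0.12 rad) or (distance between axle4 and place0 below 0.01 m and angle between the x axis of axle4 and the x axis of cradle, either way round below 0.12 rad) or (distance between axle5 and place0 below 0.01 m and angle between the x axis of axle5 and the x axis of cradle, either way round below 0.12 rad)) and ((distance between axle0 and place1 below 0.01 m and angle between the x axis of axle0 and the x axis of cradle, either way round below 0.12 rad) or (distance between axle1 and place1 below 0.01 m and angle between the x axis of axle1 and the x axis of cradle, either way round below 0.12 rad) or (distance between axle2 and place1 below 0.01 m and angle between the x axis of axle2 and the x axis of cradle, either way round below 0.12 rad) or (distance between axle3 and place1 below 0.01 m and angle between the x axis of axle3 and the x axis of cradle, either way round below 0.12 rad) or (distance between axle4 and place1 below 0.01 m and angle between the x axis of axle4 and the x axis of cradle, either way round below 0.12 rad) or (distance between axle5 and place1 below 0.01 m and angle between the x axis of axle5 and the x axis of cradle, either way round below 0.12 rad)) and ((distance between axle0 and place3 below 0.01 m and angle between the x axis of axle0 and the x axis of cradle, either way round below 0.12 rad) or (distance between axle1 and place3 below 0.01 m and angle between the x axis of axle1 and the x axis of cradle, either way round below 0.12 rad) or (distance between axle2 and place3 below 0.01 m and angle between the x axis of axle2 and the x axis of cradle, either way round below 0.12 rad) or (distance between axle3 and place3 below 0.01 m and angle between the x axis of axle3 and the x axis of cradle, either way round below 0.12 rad) or (distance between axle4 and place3 below 0.01 m and angle between the x axis of axle4 and the x axis of cradle, either way round below 0.12 rad) or (distance between axle5 and place3 below 0.01 m and angle between the x axis of axle5 and the x axis of cradle, either way round below 0.12 rad))) or (distance between each of axle0, axle1, axle2, axle3, axle4, axle5 and place3 above 0.03 m and ((distance between axle0 and place0 below 0.01 m and angle between the x axis of axle0 and the x axis of cradle, either way round below 0.12 rad) or (distance between axle1 and place0 below 0.01 m and angle between the x axis of axle1 and the x axis of cradle, either way round below 0.12 rad) or (distance between axle2 and place0 below 0.01 m and angle between the x axis of axle2 and the x axis of cradle, either way round below 0.12 rad) or (distance between axle3 and place0 below 0.01 m and angle between the x axis of axle3 and the x axis of cradle, either way round below 0.12 rad) or (distance between axle4 and place0 below 0.01 m and angle between the x axis of axle4 and the x axis of cradle, either way round below 0.12 rad) or (distance between axle5 and place0 below 0.01 m and angle between the x axis of axle5 and the x axis of cradle, either way round below 0.12 rad)) and ((distance between axle0 and place1 below 0.01 m and angle between the x axis of axle0 and the x axis of cradle, either way round below 0.12 rad) or (distance between axle1 and place1 below 0.01 m and angle between the x axis of axle1 and the x axis of cradle, either way round below 0.12 rad) or (distance between axle2 and place1 below 0.01 m and angle between the x axis of axle2 and the x axis of cradle, either way round below 0.12 rad) or (distance between axle3 and place1 below 0.01 m and angle between the x axis of axle3 and the x axis of cradle, either way round below 0.12 rad) or (distance between axle4 and place1 below 0.01 m and angle between the x axis of axle4 and the x axis of cradle, either way round below 0.12 rad) or (distance between axle5 and place1 below 0.01 m and angle between the x axis of axle5 and the x axis of cradle, either way round below 0.12 rad)) and ((distance between axle0 and place2 below 0.01 m and angle between the x axis of axle0 and the x axis of cradle, either way round below 0.12 rad) or (distance between axle1 and place2 below 0.01 m and angle between the x axis of axle1 and the x axis of cradle, either way round below 0.12 rad) or (distance between axle2 and place2 below 0.01 m and angle between the x axis of axle2 and the x axis of cradle, either way round below 0.12 rad) or (distance between axle3 and place2 below 0.01 m and angle between the x axis of axle3 and the x axis of cradle, either way round below 0.12 rad) or (distance between axle4 and place2 below 0.01 m and angle between the x axis of axle4 and the x axis of cradle, either way round below 0.12 rad) or (distance between axle5 and place2 below 0.01 m and angle between the x axis of axle5 and the x axis of cradle, either way round below 0.12 rad)))) and horizontal distance between cover and seat below 0.006 m and z of cover in the frame of seat between -0.003 and 0.003 m and angle between cover's own z axis and vertical below 0.03 rad and angle between the x axis of cover and the x axis of cradle, either way round below 0.06 rad and ((x of axle0 in the frame of spares_box between -0.06 and 0.06 m and y of axle0 in the frame of spares_box between -0.08 and 0.08 m and z of axle0 in the frame of spares_box between 0 and 0.038 m and angle between axle0's own x axis and vertical between 1.35 and 1.79 rad) or (distance between axle0 and place0 below 0.01 m and angle between the x axis of axle0 and the x axis of cradle, either way round below 0.12 rad) or (distance between axle0 and place1 below 0.01 m and angle between the x axis of axle0 and the x axis of cradle, either way round below 0.12 rad) or (distance between axle0 and place2 below 0.01 m and angle between the x axis of axle0 and the x axis of cradle, either way round below 0.12 rad) or (distance between axle0 and place3 below 0.01 m and angle between the x axis of axle0 and the x axis of cradle, either way round below 0.12 rad)) and ((x of axle1 in the frame of spares_box between -0.06 and 0.06 m and y of axle1 in the frame of spares_box between -0.08 and 0.08 m and z of axle1 in the frame of spares_box between 0 and 0.038 m and angle between axle1's own x axis and vertical between 1.35 and 1.79 rad) or (distance between axle1 and place0 below 0.01 m and angle between the x axis of axle1 and the x axis of cradle, either way round below 0.12 rad) or (distance between axle1 and place1 below 0.01 m and angle between the x axis of axle1 and the x axis of cradle, either way round below 0.12 rad) or (distance between axle1 and place2 below 0.01 m and angle between the x axis of axle1 and the x axis of cradle, either way round below 0.12 rad) or (distance between axle1 and place3 below 0.01 m and angle between the x axis of axle1 and the x axis of cradle, either way round below 0.12 rad)) and ((x of axle2 in the frame of spares_box between -0.06 and 0.06 m and y of axle2 in the frame of spares_box between -0.08 and 0.08 m and z of axle2 in the frame of spares_box between 0 and 0.038 m and angle between axle2's own x axis and vertical between 1.35 and 1.79 rad) or (distance between axle2 and place0 below 0.01 m and angle between the x axis of axle2 and the x axis of cradle, either way round below 0.12 rad) or (distance between axle2 and place1 below 0.01 m and angle between the x axis of axle2 and the x axis of cradle, either way round below 0.12 rad) or (distance between axle2 and place2 below 0.01 m and angle between the x axis of axle2 and the x axis of cradle, either way round below 0.12 rad) or (distance between axle2 and place3 below 0.01 m and angle between the x axis of axle2 and the x axis of cradle, either way round below 0.12 rad)) and ((x of axle3 in the frame of spares_box between -0.06 and 0.06 m and y of axle3 in the frame of spares_box between -0.08 and 0.08 m and z of axle3 in the frame of spares_box between 0 and 0.038 m and angle between axle3's own x axis and vertical between 1.35 and 1.79 rad) or (distance between axle3 and place0 below 0.01 m and angle between the x axis of axle3 and the x axis of cradle, either way round below 0.12 rad) or (distance between axle3 and place1 below 0.01 m and angle between the x axis of axle3 and the x axis of cradle, either way round below 0.12 rad) or (distance between axle3 and place2 below 0.01 m and angle between the x axis of axle3 and the x axis of cradle, either way round below 0.12 rad) or (distance between axle3 and place3 below 0.01 m and angle between the x axis of axle3 and the x axis of cradle, either way round below 0.12 rad)) and ((x of axle4 in the frame of spares_box between -0.06 and 0.06 m and y of axle4 in the frame of spares_box between -0.08 and 0.08 m and z of axle4 in the frame of spares_box between 0 and 0.038 m and angle between axle4's own x axis and vertical between 1.35 and 1.79 rad) or (distance between axle4 and place0 below 0.01 m and angle between the x axis of axle4 and the x axis of cradle, either way round below 0.12 rad) or (distance between axle4 and place1 below 0.01 m and angle between the x axis of axle4 and the x axis of cradle, either way round below 0.12 rad) or (distance between axle4 and place2 below 0.01 m and angle between the x axis of axle4 and the x axis of cradle, either way round below 0.12 rad) or (distance between axle4 and place3 below 0.01 m and angle between the x axis of axle4 and the x axis of cradle, either way round below 0.12 rad)) and ((x of axle5 in the frame of spares_box between -0.06 and 0.06 m and y of axle5 in the frame of spares_box between -0.08 and 0.08 m and z of axle5 in the frame of spares_box between 0 and 0.038 m and angle between axle5's own x axis and vertical between 1.35 and 1.79 rad) or (distance between axle5 and place0 below 0.01 m and angle between the x axis of axle5 and the x axis of cradle, either way round below 0.12 rad) or (distance between axle5 and place1 below 0.01 m and angle between the x axis of axle5 and the x axis of cradle, either way round below 0.12 rad) or (distance between axle5 and place2 below 0.01 m and angle between the x axis of axle5 and the x axis of cradle, either way round below 0.12 rad) or (distance between axle5 and place3 below 0.01 m and angle between the x axis of axle5 and the x axis of cradle, either way round below 0.12 rad)) and linear speed of each of cover, axle0, axle1, axle2, axle3, axle4, axle5 below 0.02 m/s); the robot touches nothing.
It fails at once if a bystander is pushed more than 40 mm from where it lay (distance of any of sanding_block, red_pencil, tape_measure from where it was at the start of the episode above 0.04 m).
Of axle0, axle1, axle2, axle3, axle4, axle5 only 4 to 6 are there at a start; the rules pass over those that are not, and their reading is None.
At some moment in a run one of axle0, axle1, axle2, axle3, axle4, axle5, cover may be knocked a few centimetres aside while the robot is not near it.
Once in a run the grip may slacken for a moment while it holds something.
It also fails if it takes over 210 s, if anything falls off the work surface, if the arm or the gripper's body presses on something with over 40 N, if the wrist force passes 120 N, or if a joint passes its speed limit or range.

## Working session

There is one attempt and no reset: what is moved stays moved. The work goes in short steps, Python scripts to look and compute and a tool call to move; the robot and the scene stay as the last step left them, time stands still between calls to the robot, and variables do not carry over. Pictures are saved under pics/ and viewed, and the job is handed in when it is done.

Besides the shell and the picture viewer there is one more tool, called after "Call:" as name([rows], argument=value, ...), one row to a line, values as JSON. send_rows: Moves the arm, as the interface text tells. Its arguments: {"type":"object","properties":{"moves":{"type":"array"},"squeeze":{"type":"number"}},"required":["moves"]}

```bash
ls; mkdir -p pics
cat > h.py <<'E'
import numpy as np, cv2
from workcell import r
from scipy.spatial.transform import Rotation as R
def ray(c,px):  # px: (col,row) -> origin, dirs world
    K=np.array(c["mtx"]);T=np.array(c["camera_from_world"])
    px=np.atleast_2d(px).astype(float)
    d=np.c_[(px[:,0]-K[0,2])/K[0,0],-(px[:,1]-K[1,2])/K[1,1],-np.ones(len(px))]
    o=-T[:3,:3].T@T[:3,3]
    return o,d@T[:3,:3]
def onz(c,px,z):
    o,d=ray(c,px); return o+d*((z-o[2])/d[:,2])[:,None]
def proj(c,P):
    K=np.array(c["mtx"]);T=np.array(c["camera_from_world"])
    P=np.atleast_2d(P)@T[:3,:3].T+T[:3,3]
    return np.c_[K[0,0]*P[:,0]/-P[:,2]+K[0,2],K[1,1]*-P[:,1]/-P[:,2]+K[1,2]]
def shot(n,f=None):
    c=r.read_camera(n)
    if f: cv2.imwrite("pics/"+f,c["frame"][:,:,::-1])
    return c
def regpose(c,m,z):
    ys,xs=np.nonzero(m); p=onz(c,np.c_[xs,ys],z)[:,:2].astype(np.float32)
    (cx,cy),(w,h),a=cv2.minAreaRect(p)
    if w<h: a+=90; w,h=h,w
    return [round(float(v),4) for v in (cx,cy,w,h)]+[round((a+90)%180-90,1)], p.mean(0).round(4)
E
python3 - <<'E'
from h import *
o=r.get_obs(); print(o)
for n in("top","scene"):
    c=shot(n,n+"0.png"); print(n,np.array(c["mtx"]).round(1).tolist(),ray(c,(320,240)),c.keys())
    for q,z in(("cradle",.04),("cover",.008),("spares_box",.035),("axle0",.012),("sanding_block",.026),("tape_measure",.064),("red_pencil",.004)):
        for d in r.cut_out(c,q):
            if d["conf"]>.3: print(q,round(d["conf"],2),np.round(d["rect"]),regpose(c,d["region"],z))
E
```

```text
pics
{'time': 0.0, 'q': array([-1.33801546e+00,  1.50982754e-01,  1.43799313e+00, -2.12104688e-05,
        1.55378145e+00, -1.34003838e-01]), 'joint_velocities': array([-0.00121248,  0.00014513, -0.00171245, -0.00031689,  0.00034209,
       -0.00040879]), 'joint_efforts': array([ 1.17159940e-03, -7.13059974e+01, -5.70877683e+01, -1.31997322e-04,
        9.10644099e-03,  2.68114371e-05]), 'ee_pos': array([ 0.20612722, -0.53655284,  0.24169616]), 'tcp_rot': array([-5.81105293e-04,  9.83230501e-01,  1.82366234e-01, -3.93398227e-05]), 'contact_force': array([ 0.02235322, -0.44845846,  0.35602608]), 'moment': array([-0.03030951, -0.02379086,  0.05925508]), 'grasp_force': 0.0, 'gripper_width': 0.08540325015594662}
top [[574.3, 0.0, 313.4], [0.0, 574.3, 233.1], [0.0, 0.0, 1.0]] (array([ 0.45762047, -0.11248909,  1.66114339]), array([[ 0.07387913, -0.01052386, -0.99735091]])) dict_keys(['frame', 'mtx', 'camera_from_world', 'shot'])
cradle 0.68 [127. 233. 102.  52.] ([0.5246, 0.2688, 0.2773, 0.114, -82.9], array([0.5244, 0.2683], dtype=float32))
cover 0.74 [379. 219.  40.  84.] ([0.5238, -0.3
[... 1845 characters left out ...]
 [298. 269.  27.   6.] ([0.5084, -0.062, 0.0729, 0.0401, 87.2], array([ 0.5065, -0.0572], dtype=float32))
axle0 0.56 [300. 288.  25.   8.] ([0.4431, -0.0622, 0.0652, 0.039, -72.7], array([ 0.4409, -0.0582], dtype=float32))
axle0 0.51 [338. 282.  29.  10.] ([0.4465, -0.1728, 0.0832, 0.038, 87.2], array([ 0.4456, -0.172 ], dtype=float32))
axle0 0.45 [333. 265.  30.  12.] ([0.5123, -0.1676, 0.0846, 0.0405, 87.2], array([ 0.5133, -0.1676], dtype=float32))
sanding_block 0.82 [237. 210.  18.  30.] ([0.7274, 0.1413, 0.1422, 0.0489, 3.5], array([0.7288, 0.1427], dtype=float32))
tape_measure 0.64 [476. 271.  24.  30.] ([0.3714, -0.5254, 0.117, 0.0552, -32.4], array([ 0.3735, -0.5257], dtype=float32))
```

Run:
```python
import cv2
i=cv2.imread("pics/top0.png")[140:340,110:510]; cv2.imwrite("pics/top0c.png",cv2.resize(i,(800,400),interpolation=cv2.INTER_CUBIC))
```

```text
(no output)
```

View pics/top0c.png

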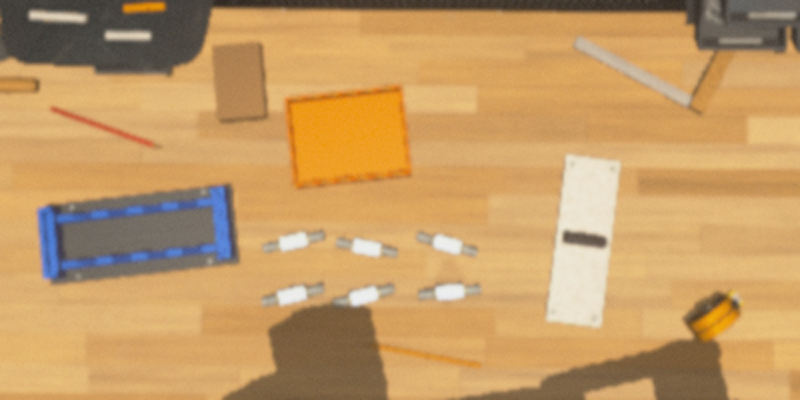

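The picture shows six axles in two rows (crop 265–475, 240–295). The cradle is on the left at (137,232), the box at (348,137) and the cover on the right at (585,240). Next I move over the axles for a wrist view.

```bash
cat >> h.py <<'E'
_ray=ray
def ray(c,px):
    K=np.array(c["mtx"])
    if not c.get("wrist"): return _ray(c,px)
    T=np.array(c["camera_from_world"]);px=np.atleast_2d(px).astype(float)
    u=np.c_[(px[:,0]-K[0,2])/K[0,0],(px[:,1]-K[1,2])/K[1,1]];t=np.linalg.norm(u,axis=1)+1e-9
    s=np.sin(t)/t; d=np.c_[u[:,0]*s,-u[:,1]*s,-np.cos(t)]
    return -T[:3,:3].T@T[:3,3], d@T[:3,:3]
_shot=shot
def shot(n,f=None):
    c=_shot(n,f)
    if n=="wrist": c["wrist"]=True
    return c
def plan(x,y,z,yaw,o=None):
    o=o or r.get_obs(); q=o["tcp_rot"]; Rm=R.from_quat([q[1],q[2],q[3],q[0]]).as_matrix()
    y0=np.degrees(np.arctan2(Rm[1,0],Rm[0,0])); turn=-((yaw-y0+180)%360-180)
    a=np.radians(yaw); d=np.array([x,y,z])-o["ee_pos"]
    s=100*np.array([d@[np.cos(a),np.sin(a),0],d@[np.sin(a),-np.cos(a),0],-d[2]])
    print("t",round(o["time"],2),"pos",o["ee_pos"].round(4),"yaw",round(y0,2),"tiltz",round(Rm[2,2],4),"w",round(o["gripper_width"],4),"g",round(o["grasp_force"],1),"-> turn",round(turn,1),"shift",s.round(2))
E
python3 - <<'E'
from h import *
plan(.45,-.055,.30,100)
E
```

```text
t 0.8 pos [ 0.2062 -0.5367  0.2423] yaw 21.02 tiltz -1.0 w 0.0858 g 0.0 -> turn -79.0 shift [43.21 32.37 -5.77]
```

Call:
send_rows([
  [0,0,-9.9,0,0,-0.7,1],
  [0,0,-9.9,0,0,-0.7,1],
  [0,0,-9.9,0,0,-0.7,1],
  [0,0,-9.9,0,0,-0.7,1],
  [0,0,-9.9,0,0,-0.7,1],
  [0,0,-9.9,0,0,-0.7,1],
  [0,0,-9.9,0,0,-0.7,0.6],
  [0,0,-9.7,0,0,-0.8,0.6],
  [0,0,0,4.8,3.6,0,0.6],
  [0,0,0,4.8,3.6,0,0.6],
  [0,0,0,4.8,3.6,0,0.6],
  [0,0,0,4.8,3.6,0,0.6],
  [0,0,0,4.8,3.6,0,0.6],
  [0,0,0,4.8,3.6,0,0.6],
  [0,0,0,4.8,3.6,0,0.6],
  [0,0,0,4.8,3.6,0,0.6],
  [0,0,0,4.8,3.6,0,0.6],
  [0,0,0,0,0,0,0.6],
], squeeze=50)

```text
time: 3.05
ee_pos: [0.4511, -0.0515, 0.2992]
tcp_rot: [-0.0, 0.641, 0.768, 0.0]
contact_force: [0.2, -0.3, 0.3]
gripper_width: 0.0513
grasp_force: 0.0
```

Run:
```python
from h import *
plan(.45,-.055,.30,100)
c=shot("wrist","w0.png"); print(np.array(c["mtx"]).round(1).tolist(), ray(c,(320,240)))
for q,z in(("axle0",.012),("cradle",.04),("spares_box",.035),("cover",.008)):
    for d in r.cut_out(c,q):
        if d["conf"]>.3: print(q,round(d["conf"],2),np.round(d["rect"]),regpose(c,d["region"],z))
for q,z in (("place0",.03),("place1",.03),("place2",.03),("place3",.03),("seat",.046),("spares_box",0),("cover",.0)):
    for d in r.landmark_of(c,q)[:2]: print(q,d["conf"],onz(c,d["at"][::-1],z))
```

```text
t 3.05 pos [ 0.4511 -0.0515  0.2992] yaw 100.34 tiltz -1.0 w 0.0513 g 0.0 -> turn 0.3 shift [-0.32 -0.16 -0.08]
[[371.6, 0.0, 320.8], [0.0, 371.6, 240.2], [0.0, 0.0, 1.0]] (array([0.43910002, 0.01347497, 0.43001438]), array([[ 0.0453466 , -0.25974582, -0.96461173]]))
axle0 0.84 [310. 158.  13.  75.] ([0.4442, -0.0492, 0.0898, 0.0209, -75.3], array([ 0.4442, -0.0488], dtype=float32))
axle0 0.79 [339. 267.  40.  68.] ([0.5188, -0.1666, 0.0905, 0.0245, 75.2], array([ 0.5189, -0.1657], dtype=float32))
axle0 0.77 [322.  69.  21.  80.] ([0.4447, 0.0526, 0.0892, 0.0212, -76.7], array([0.4444, 0.0531], dtype=float32))
axle0 0.73 [352. 173.  43.  72.] ([0.5132, -0.0529, 0.0914, 0.0246, 78.3], array([ 0.513 , -0.0526], dtype=float32))
axle0 0.61 [295. 258.  16.  72.] ([0.4508, -0.1707, 0.0921, 0.0213, -83.9], array([ 0.4505, -0.1685], dtype=float32))
axle0 0.58 [388.  82.  20.  80.] ([0.521, 0.0521, 0.0895, 0.022, -78.9], array([0.5209, 0.0513], dtype=float32))
axle0 0.38 [380.   0. 107.  69.] ([0.5441, 0.1693, 0.1313, 0.0845, 17.9], array([0.5431, 0.1719], dtype=float32))
cradle 0.69 [382.   1. 106.  66.] ([0.537, 0.1589, 0.1229, 0.0788, 17.9], array([0.5363, 0.1614], dtype=float32))
spares_box 0.91 [442. 139. 117. 146.] ([0.6651, -0.0255, 0.171, 0.143, -83.0], array([ 0.6605, -0.023 ], dtype=float32))
spares_box 0.53 [338. 264.  39.  70.] ([0.5139, -0.1567, 0.0859, 0.0241, 75.2], array([ 0.5142, -0.1557], dtype=float32))
cover 0.95 [255. 376.  81.  20.] ([0.466, -0.3184, 0.1171, 0.0318, 4.4], array([ 0.456 , -0.3216], dtype=float32))
place0 0.79 [[0.53854987 0.19597641 0.03      ]]
place1 0.79 [[0.53854987 0.19597641 0.03      ]]
place2 0.79 [[0.53854987 0.19597641 0.03      ]]
place3 0.79 [[0.53854987 0.19597641 0.03      ]]
spares_box 0.64 [[ 0.6742575  -0.02812177  0.        ]]
cover 0.44 [[0.54556304 0.21109301 0.        ]]
```

View pics/w0.png

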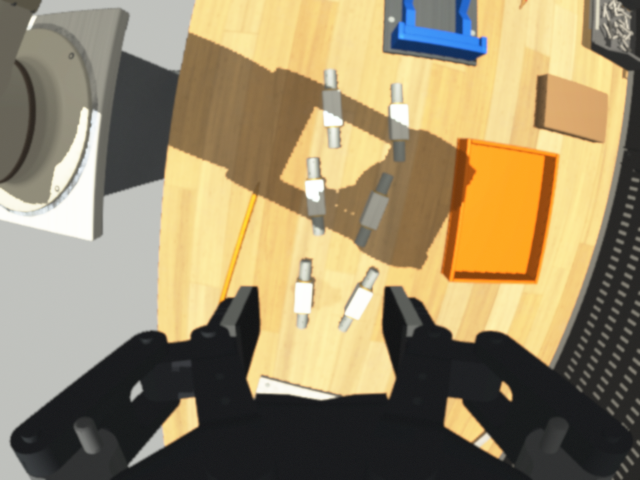

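The wrist view shows all six axles, about 90 x 21 mm each, in agreement with the top camera. I'll pick the first one, A.

Run:
```python
from h import *
plan(.444,.0526,.012,103.3)
```

```text
t 3.65 pos [ 0.45   -0.0553  0.2993] yaw 99.97 tiltz -1.0 w 0.0517 g 0.0 -> turn -3.3 shift [10.64  1.9  28.73]
```

Call:
send_rows([
  [0,0,-3.3,0,0,0,0.6],
  [0,0,0,5.32,0.95,0,0.6],
  [0,0,0,5.32,0.95,0,0.6],
  [0,0,0,0,0,5.5,0.6],
  [0,0,0,0,0,5.5,0.6],
  [0,0,0,0,0,5.5,0.6],
  [0,0,0,0,0,5.5,0.6],
  [0,0,0,0,0,3,0.6],
  [0,0,0,0,0,2,0.6],
  [0,0,0,0,0,1.7,0.6],
  [0,0,0,0,0,0,0.6],
  [0,0,0,0,0,0,0.6],
  [0,0,0,0,0,0,0.1],
  [0,0,0,0,0,0,0.1],
  [0,0,0,0,0,0,0.1],
  [0,0,0,0,0,0,0.1],
  [0,0,0,0,0,0,0.1],
], squeeze=60)

```text
time: 5.78
ee_pos: [0.4445, 0.053, 0.0131]
tcp_rot: [0.0, 0.62, 0.784, 0.0]
contact_force: [-2.9, 0.7, 9.5]
gripper_width: 0.0187
grasp_force: 59.3
```

Call:
send_rows([
  [0,0,0,0,0,-3,0.1],
  [0,0,9.6,0,0,-3,0.1],
  [0,0,9.6,0,0,-3,0.1],
  [0,0,9.6,0,0,-3,0.1],
  [0,0,9.6,0,0,-3,0.1],
  [0,0,9.6,0,0,-3,0.1],
  [0,0,9.6,0,0,-3,0.1],
  [0,0,9.6,0,0,-3,0.1],
  [0,0,9.6,0,0,-3,0.1],
  [0,0,9.6,0,0,-1,0.1],
  [0,0,9.8,0,0,0,0.1],
  [0,0,0,2.68,-5.08,0,0.1],
  [0,0,0,2.68,-5.08,0,0.1],
  [0,0,0,2.68,-5.08,0,0.1],
  [0,0,0,2.68,-5.08,0,0.1],
  [0,0,0,0,0,0,0.1],
  [0,0,0,0,0,0,0.1],
  [0,0,0,0,0,0,0.1],
])

```text
time: 8.02
ee_pos: [0.5251, 0.2669, 0.2928]
tcp_rot: [-0.0, 0.998, 0.062, 0.0]
contact_force: [-0.0, 0.4, -1.8]
gripper_width: 0.0187
grasp_force: 59.3
```

Run:
```python
from h import *
plan(.525,.268,.28,7.1)
c=shot("wrist","w1.png")
for q,z in(("cradle",.04),):
    for d in r.cut_out(c,q):
        if d["conf"]>.3: print(q,round(d["conf"],2),np.round(d["rect"]),regpose(c,d["region"],z))
c2=shot("top")
for c in (c,c2):
  for q,z in (("place0",.03),("place1",.03),("place2",.03),("place3",.03),("seat",.046),("cradle",0),("spares_box",0)):
    for d in r.landmark_of(c,q)[:4]: print(q,round(d["conf"],2),np.round(d["at"],1),onz(c,d["at"][::-1],z).round(4))
```

```text
t 8.03 pos [0.5251 0.2669 0.2928] yaw 7.06 tiltz -1.0 w 0.0187 g 59.3 -> turn -0.0 shift [ 0.   -0.11  1.28]
cradle 0.83 [190. 148. 254. 102.] ([0.5326, 0.2742, 0.2739, 0.1115, -82.8], array([0.5373, 0.2742], dtype=float32))
place0 0.8 [200.  244.5] [[0.5198 0.3486 0.03  ]]
place0 0.74 [199.7 289.5] [[0.5256 0.2997 0.03  ]]
place0 0.72 [196.2 385.1] [[0.5422 0.1981 0.03  ]]
place0 0.59 [199.6 338.8] [[0.532  0.2473 0.03  ]]
place1 0.8 [200.  244.5] [[0.5198 0.3486 0.03  ]]
place1 0.74 [199.7 289.5] [[0.5256 0.2997 0.03  ]]
place1 0.72 [196.2 385.1] [[0.5422 0.1981 0.03  ]]
place1 0.59 [199.6 338.8] [[0.532  0.2473 0.03  ]]
place2 0.8 [200.  244.5] [[0.5198 0.3486 0.03  ]]
place2 0.74 [199.7 289.5] [[0.5256 0.2997 0.03  ]]
place2 0.72 [196.2 385.1] [[0.5422 0.1981 0.03  ]]
place2 0.59 [199.6 338.8] [[0.532  0.2473 0.03  ]]
place3 0.8 [200.  244.5] [[0.5198 0.3486 0.03  ]]
place3 0.74 [199.7 289.5] [[0.5256 0.2997 0.03  ]]
place3 0.72 [196.2 385.1] [[0.5422 0.1981 0.03  ]]
place3 0.59 [199.6 338.8] [[0.532  0.2473 0.03  ]]
seat 0.75 [202.2 315.6] [[0.5288 0.2717 0.046 ]]
spares_box 0.7
[... 372 characters left out ...]
 153.2] [[0.5213 0.3435 0.03  ]]
place1 0.79 [253.3 203.3] [[0.537  0.2016 0.03  ]]
place1 0.71 [256.9 188.3] [[0.5264 0.244  0.03  ]]
place2 0.95 [255.8 170.7] [[0.529  0.2941 0.03  ]]
place2 0.89 [258.3 153.2] [[0.5213 0.3435 0.03  ]]
place2 0.79 [253.3 203.3] [[0.537  0.2016 0.03  ]]
place2 0.71 [256.9 188.3] [[0.5264 0.244  0.03  ]]
place3 0.95 [255.8 170.7] [[0.529  0.2941 0.03  ]]
place3 0.89 [258.3 153.2] [[0.5213 0.3435 0.03  ]]
place3 0.79 [253.3 203.3] [[0.537  0.2016 0.03  ]]
place3 0.71 [256.9 188.3] [[0.5264 0.244  0.03  ]]
seat 0.63 [252.4 177.8] [[0.538  0.2704 0.046 ]]
cradle 0.85 [256.9 179.8] [[0.5274 0.2751 0.    ]]
spares_box 0.73 [208.5 282.3] [[ 0.6715 -0.0193  0.    ]]
```

View pics/w1.png

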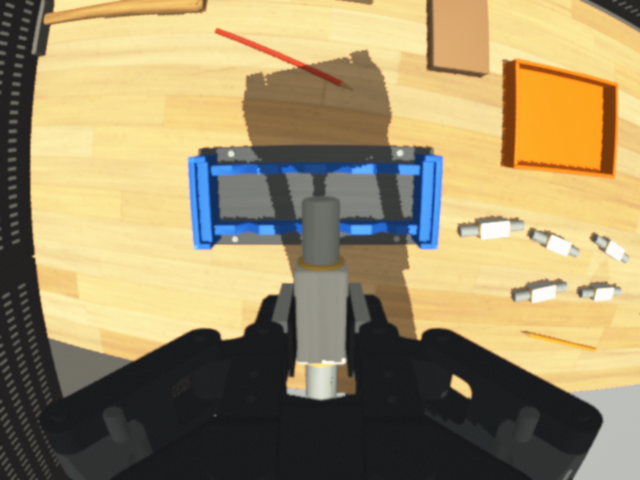

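The picture shows the cradle at (190–442, 147–248) with all places empty and the axle held (300–350, 200–390). I'll refine the cradle pose from the outline of the blue pixels.

```bash
cat >> h.py <<'E'
def blue(c,z,lo=(100,120,60),hi=(125,255,255),box=None):
    m=cv2.inRange(cv2.cvtColor(c["frame"],cv2.COLOR_RGB2HSV),lo,hi)
    n,l,s,_=cv2.connectedComponentsWithStats(cv2.dilate(m,np.ones((5,5))))
    k=1+np.argmax(s[1:,4]); return regpose(c,(m>0)&(l==k),z),s[k]
E
python3 - <<'E'
from h import *
for n in ("wrist","top","scene"):
    c=shot(n); print(n,ray(c,(320,240))[0].round(3)); 
    for z in (.054,.0): print(z,blue(c,z))
    print("orange",blue(c,.035,(8,180,80),(20,255,255)))
c=shot("wrist")
m=cv2.inRange(cv2.cvtColor(c["frame"],cv2.COLOR_RGB2HSV),(100,120,60),(125,255,255))
ys,xs=np.nonzero(m)
ok=(xs>180)&(xs<450)&(ys<260)&(ys>140);xs,ys=xs[ok],ys[ok]
a=np.radians(7.1);X=np.array([np.cos(a),np.sin(a)]);Y=np.array([-X[1],X[0]])
p=onz(c,np.c_[xs,ys],.054)[:,:2]
u,v=p@X,p@Y
for s,g in(("left",v>v.max()-.008),("right",v<v.min()+.008)): print(s,"x",u[g].min().round(4),u[g].max().round(4))
print("y",v.min(),v.max())
pr=onz(c,np.c_[xs,ys],.034)[:,:2];u,v=pr@X,pr@Y;mid=abs(v-v.mean())<.09
print(np.histogram(u[mid],bins=np.arange(u.min(),u.max()+.003,.003)))
E
```

```text
wrist [0.591 0.276 0.423]
0.054 (([0.5316, 0.2731, 0.2602, 0.0992, -83.0], array([0.5341, 0.2733], dtype=float32)), array([  187,   152,   258,    99, 11565], dtype=int32))
0.0 (([0.5228, 0.2727, 0.2983, 0.1137, -83.0], array([0.5258, 0.273 ], dtype=float32)), array([  187,   152,   258,    99, 11565], dtype=int32))
orange (([0.6707, -0.0147, 0.1849, 0.128, -83.2], array([ 0.669 , -0.0059], dtype=float32)), array([  501,    58,   120,   123, 12590], dtype=int32))
top [ 0.458 -0.112  1.661]
0.054 (([0.5414, 0.1594, 0.097, 0.0412, 9.5], array([0.5444, 0.1529], dtype=float32)), array([206, 232,  22,  39, 514], dtype=int32))
0.0 (([0.5442, 0.1686, 0.1003, 0.0426, 9.5], array([0.5473, 0.1618], dtype=float32)), array([206, 232,  22,  39, 514], dtype=int32))
orange (([0.6689, -0.0249, 0.1692, 0.1296, -82.8], array([ 0.6686, -0.0248], dtype=float32)), array([ 251,  181,   67,   55, 3132], dtype=int32))
scene [-0.704 -0.009  1.053]
0.054 (([0.5005, 0.2285, 0.1855, 0.1467, -80.4], array([0.493 , 0.2182], dtype=float32)), array([ 174,  246,   72,   41, 1866], dtype=int32))
0.0 (([0.5657, 0.2414
[... 335 characters left out ...]
38223138397
(array([  0,   0,   0,   0,   0, 149, 367, 289, 356, 382, 132,   0,   0,
         0,   0,   0,   0,   0,   0,   0,   0,   0,   0,   0,   0,   0,
         0, 259, 494, 494, 489,  62,   0,   0,   0]), array([0.50559583, 0.50859583, 0.51159583, 0.51459583, 0.51759583,
       0.52059583, 0.52359583, 0.52659583, 0.52959583, 0.53259583,
       0.53559583, 0.53859583, 0.54159583, 0.54459583, 0.54759583,
       0.55059583, 0.55359583, 0.55659583, 0.55959583, 0.56259583,
       0.56559583, 0.56859583, 0.57159583, 0.57459583, 0.57759583,
       0.58059583, 0.58359583, 0.58659583, 0.58959583, 0.59259583,
       0.59559583, 0.59859583, 0.60159583, 0.60459583, 0.60759583,
       0.61059583]))
```

Run:
```python
from h import *
plan(.5219,.3472,.065,7.0)
```

```text
t 9.07 pos [0.5253 0.2679 0.2923] yaw 7.12 tiltz -1.0 w 0.0186 g 59.3 -> turn 0.1 shift [ 0.63 -7.92 22.73]
```

Call:
send_rows([
  [0,0,0.1,0.3,-3.96,0,0.1],
  [0,0,0,0.33,-3.96,0,0.1],
  [0,0,0,0,0,5,0.1],
  [0,0,0,0,0,5,0.1],
  [0,0,0,0,0,5,0.1],
  [0,0,0,0,0,5,0.1],
  [0,0,0,0,0,2.7,0.1],
  [0,0,0,0,0,0,0.1],
  [0,0,0,0,0,0,0.1],
  [0,0,0,0,0,0,0.1],
])

```text
time: 10.32
ee_pos: [0.5225, 0.3476, 0.067]
tcp_rot: [-0.001, 0.998, 0.061, 0.001]
contact_force: [0.7, -0.8, -1.3]
gripper_width: 0.0185
grasp_force: 59.3
```

Run:
```python
from h import *
plan(.5219,.3472,.033,7.0)
c=shot("wrist","w2.png")
print(blue(c,.054))
for d in r.landmark_of(c,"place0")[:4]: print(round(d["conf"],2),np.round(d["at"],1),onz(c,d["at"][::-1],.03).round(4))
cv2.imwrite("pics/w2c.png",cv2.resize(c["frame"][100:420,120:560,::-1],(800,582)))
```

```text
t 10.32 pos [0.5225 0.3476 0.067 ] yaw 7.01 tiltz -1.0 w 0.0185 g 59.3 -> turn 0.0 shift [-0.06  0.03  3.4 ]
(([0.5502, 0.2404, 0.2107, 0.0936, 85.4], array([0.5467, 0.2446], dtype=float32)), array([  338,   189,   302,   173, 21904], dtype=int32))
0.64 [280.5 504.7] [[0.533  0.2502 0.03  ]]
0.58 [284.  415.2] [[0.5265 0.3003 0.03  ]]
0.56 [277.7 578.5] [[0.5389 0.1977 0.03  ]]
```

View pics/w2c.png

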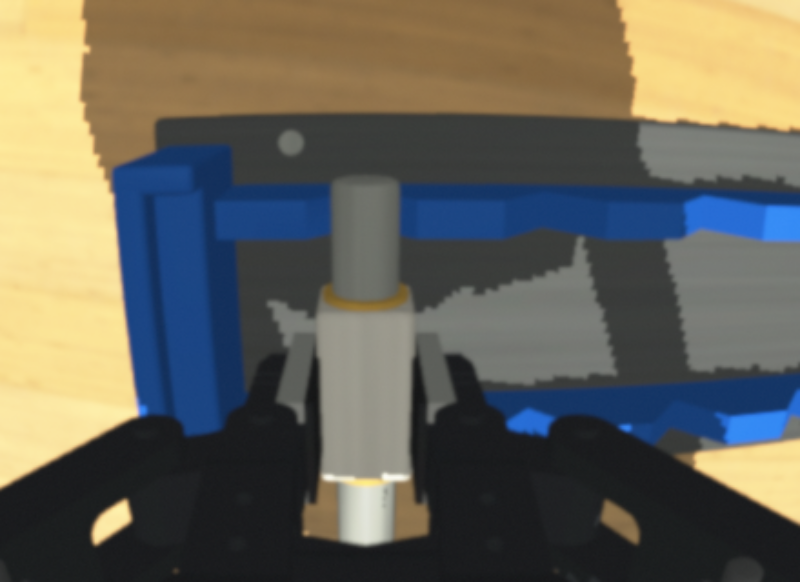

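The axle hangs straight above the notch of place 3 (crop col 365), aligned with the cradle. The landmarks are within 2 mm of what I expected, so I'll lower it.

Call:
send_rows([
  [0,0,0,0,0,1.2,0.1],
  [0,0,0,0,0,0.8,0.1],
  [0,0,0,0,0,0.5,0.1],
  [0,0,0,0,0,0.4,0.1],
  [0,0,0,0,0,0.2,0.1],
  [0,0,0,0,0,0,0.1],
  [0,0,0,0,0,0,0.1],
])

```text
time: 11.3
ee_pos: [0.5219, 0.3472, 0.0345]
tcp_rot: [-0.0, 0.998, 0.061, 0.0]
contact_force: [0.6, -0.4, -1.6]
gripper_width: 0.0191
grasp_force: 38.7
```

Call:
send_rows([
  [0,0,0,0,0,0.2,0.1],
  [0,0,0,0,0,0.1,0.1],
  [0,0,0,0,0,0,0.1],
  [0,0,0,0,0,0,0.1],
])

```text
time: 11.8
ee_pos: [0.5222, 0.3483, 0.0331]
tcp_rot: [-0.001, 0.998, 0.061, 0.001]
contact_force: [-4.8, 5.0, 16.7]
gripper_width: 0.0183
grasp_force: 62.8
```

Call:
send_rows([
  [0,0,0,0,0,0,0.42],
  [0,0,0,0,0,0,0.42],
  [0,0,0,0,0,0,0.42],
  [0,0,0,0,0,-2,0.42],
  [0,0,0,0,0,-4,0.42],
  [0,0,0,0,0,-5,0.42],
  [0,0,0,0,0,-5,0.5],
  [0,0,0,0,0,-5,0.5],
  [0,0,0,0,0,-5,0.5],
  [0,0,0,0,0,0,0.5],
  [0,0,0,0,0,0,0.5],
])

```text
time: 13.18
ee_pos: [0.5216, 0.3471, 0.2917]
tcp_rot: [-0.0, 0.998, 0.061, 0.0]
contact_force: [-0.6, -0.8, -0.5]
gripper_width: 0.0426
grasp_force: 0.0
```

Run:
```python
from h import *
c=shot("wrist","w3.png")
print(blue(c,.054))
for d in r.landmark_of(c,"place0")[:4]: print(round(d["conf"],2),np.round(d["at"],1),onz(c,d["at"][::-1],.03).round(4))
for d in r.cut_out(c,"axle0"):
    if d["conf"]>.3: print(round(d["conf"],2),regpose(c,d["region"],.012), regpose(c,d["region"],.032))
plan(.521,.0525,.25,101.1)
plan(.521,.0525,.012,101.1)
```

```text
(([0.5356, 0.2428, 0.1982, 0.1001, -83.1], array([0.5392, 0.2231], dtype=float32)), array([ 324,  160,  188,   96, 8063], dtype=int32))
0.95 [206.  364.1] [[0.5251 0.2996 0.03  ]]
0.79 [205.4 452.8] [[0.5395 0.1996 0.03  ]]
0.74 [204.  409.3] [[0.5339 0.2504 0.03  ]]
0.6 [200.7 320.6] [[0.525  0.3467 0.03  ]]
0.9 ([0.5138, -0.0513, 0.1033, 0.0222, 79.5], array([ 0.5139, -0.0483], dtype=float32)) ([0.5174, -0.0315, 0.0983, 0.0211, 79.5], array([ 0.5175, -0.0286], dtype=float32))
0.87 ([0.4441, -0.048, 0.0968, 0.03, -86.1], array([ 0.4442, -0.045 ], dtype=float32)) ([0.4511, -0.0284, 0.0921, 0.0286, -86.1], array([ 0.4512, -0.0255], dtype=float32))
0.79 ([0.5212, 0.0538, 0.0948, 0.0251, -78.0], array([0.5204, 0.0563], dtype=float32)) ([0.5245, 0.0685, 0.0902, 0.0239, -78.0], array([0.5237, 0.0708], dtype=float32))
0.74 ([0.5262, -0.1403, 0.0471, 0.0192, 69.2], array([ 0.525 , -0.1389], dtype=float32)) ([0.5292, -0.1162, 0.0448, 0.0183, 69.2], array([ 0.528 , -0.1148], dtype=float32))
0.63 ([0.5202, 0.3474, 0.0946, 0.0234, 6.6], array([0.521 , 0.3474], dtype=float32)) ([0.5235, 0.3477, 0.09, 0.0223, 6.6], array([0.5242, 0.3478], dtype=float32))
0.56 ([0.4498, -0.1576, 0.0768, 0.026, -86.6], array([ 0.4501, -0.1581], dtype=float32)) ([0.4565, -0.1326, 0.0731, 0.0247, -86.6], array([ 0.4568, -0.1331], dtype=float32))
t 13.32 pos [0.5215 0.3471 0.2904] yaw 7.01 tiltz -1.0 w 0.0424 g 0.0 -> turn -94.1 shift [-28.89  -5.72   4.04]
t 13.32 pos [0.5215 0.3471 0.2904] yaw 7.01 tiltz -1.0 w 0.0424 g 0.0 -> turn -94.1 shift [-28.89  -5.72  27.84]
```

View pics/w3.png

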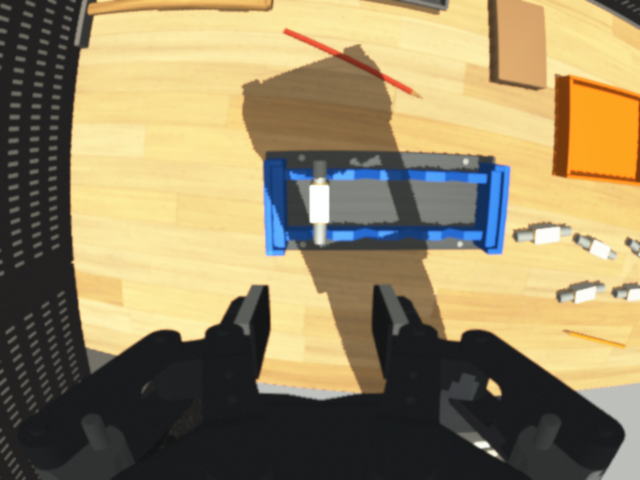

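Axle A is seated in place 3 (319, 200), parallel to the cradle. Next is axle B.

Call:
send_rows([
  [0,0,-10.4,0,0,1.5,0.6],
  [0,0,-10.4,0,0,1.5,0.6],
  [0,0,-10.4,0,0,1.5,0.6],
  [0,0,-10.4,0,0,1.5,0.6],
  [0,0,-10.4,0,0,1.5,0.6],
  [0,0,-10.4,0,0,1.5,0.6],
  [0,0,-10.4,0,0,1.5,0.6],
  [0,0,-10.4,0,0,1.5,0.6],
  [0,0,-10.9,0,0,1.5,0.6],
  [0,0,0,-5.78,-1.14,0,0.6],
  [0,0,0,-5.78,-1.14,0,0.6],
  [0,0,0,-5.78,-1.14,0,0.6],
  [0,0,0,-5.78,-1.14,0,0.6],
  [0,0,0,-5.78,-1.14,0,0.6],
  [0,0,0,0,0,0,0.6],
  [0,0,0,0,0,5,0.6],
  [0,0,0,0,0,4,0.6],
  [0,0,0,0,0,0,0.6],
  [0,0,0,0,0,0,0.6],
])

```text
time: 15.7
ee_pos: [0.5214, 0.0531, 0.0677]
tcp_rot: [0.0, 0.636, 0.772, 0.0]
contact_force: [-1.6, -0.7, 0.1]
gripper_width: 0.0512
grasp_force: 0.0
```

Run:
```python
from h import *
plan(.521,.0525,.012,101.1)
```

```text
t 15.7 pos [0.5214 0.0531 0.0677] yaw 100.99 tiltz -1.0 w 0.0512 g 0.0 -> turn -0.1 shift [-0.05 -0.05  5.57]
```

Call:
send_rows([
  [0,0,0,0,0,3,0.6],
  [0,0,0,0,0,1.5,0.6],
  [0,0,0,0,0,0.8,0.6],
  [0,0,0,0,0,0,0.6],
  [0,0,0,0,0,0,0.1],
  [0,0,0,0,0,0,0.1],
  [0,0,0,0,0,0,0.1],
  [0,0,0,0,0,0,0.1],
  [0,0,0,0,0,0,0.1],
  [0,0,0,0,0,-2,0.1],
  [0,0,10.45,0,0,-2,0.1],
  [0,0,10.45,0,0,-2,0.1],
  [0,0,10.45,0,0,-2,0.1],
  [0,0,10.45,0,0,-2,0.1],
  [0,0,10.45,0,0,-2,0.1],
  [0,0,10.45,0,0,0,0.1],
  [0,0,10.45,0,0,0,0.1],
  [0,0,10.45,0,0,0,0.1],
  [0,0,10.5,0,0,0,0.1],
  [0,0,0,0,0,0,0.1],
])

```text
time: 18.2
ee_pos: [0.5208, 0.0527, 0.1336]
tcp_rot: [-0.0, 0.998, 0.06, 0.0]
contact_force: [-0.3, -0.1, -0.6]
gripper_width: 0.0185
grasp_force: 58.3
```

Run:
```python
from h import *
plan(.528,.2985,.065,7)
```

```text
t 18.2 pos [0.5208 0.0527 0.1336] yaw 6.91 tiltz -1.0 w 0.0185 g 58.3 -> turn -0.1 shift [  3.71 -24.31   6.86]
```

Call:
send_rows([
  [0,0,-0.1,0.93,-6.08,0,0.1],
  [0,0,0,0.93,-6.08,0,0.1],
  [0,0,0,0.93,-6.08,0,0.1],
  [0,0,0,0.92,-6.08,0,0.1],
  [0,0,0,0,0,0,0.1],
  [0,0,0,0,0,4,0.1],
  [0,0,0,0,0,3,0.1],
  [0,0,0,0,0,1.2,0.1],
  [0,0,0,0,0,0.8,0.1],
  [0,0,0,0,0,0.6,0.1],
  [0,0,0,0,0,0.3,0.1],
  [0,0,0,0,0,0.1,0.1],
  [0,0,0,0,0,0,0.1],
  [0,0,0,0,0,0,0.1],
])

```text
time: 19.95
ee_pos: [0.5286, 0.2988, 0.0345]
tcp_rot: [-0.0, 0.998, 0.061, 0.001]
contact_force: [-1.8, 0.2, 7.8]
gripper_width: 0.019
grasp_force: 59.6
```

Call:
send_rows([
  [0,0,0,0,0,0.15,0.1],
  [0,0,0,0,0,0,0.1],
  [0,0,0,0,0,0,0.42],
  [0,0,0,0,0,0,0.42],
  [0,0,0,0,0,0,0.42],
  [0,0,0,0,0,-2,0.42],
  [0,0,0,0,0,-4,0.42],
  [0,0,0,0,0,-5,0.42],
  [0,0,0,0,0,-5,0.6],
  [0,0,-9.8,0,0,0,0.6],
  [0,0,-9.8,0,0,0,0.6],
  [0,0,-9.8,0,0,0,0.6],
  [0,0,-9.8,0,0,0,0.6],
  [0,0,-9.8,0,0,0,0.6],
  [0,0,-9.8,0,0,0,0.6],
  [0,0,-9.8,0,0,0,0.6],
  [0,0,-9.8,0,0,0,0.6],
  [0,0,-9.8,0,0,0,0.6],
  [0,0,-9.5,0,0,0,0.6],
  [0,0,0,0,0,0,0.6],
])

```text
time: 22.45
ee_pos: [0.5282, 0.2986, 0.1918]
tcp_rot: [-0.0, 0.611, 0.791, -0.0]
contact_force: [-1.0, 0.2, 0.2]
gripper_width: 0.0509
grasp_force: 0.0
```

Run:
```python
from h import *
c=shot("top")
for d in r.cut_out(c,"axle0"):
    if d["conf"]>.3: print(round(d["conf"],2),regpose(c,d["region"],.012), regpose(c,d["region"],.032)[1])
for d in r.cut_out(c,"cover")[:2]: print(round(d["conf"],2),regpose(c,d["region"],.008))
plan(.4442,-.049,.012,104.7)
```

```text
0.77 ([0.4478, -0.1727, 0.0894, 0.019, -83.7], array([ 0.4479, -0.1731], dtype=float32)) [ 0.448  -0.1724]
0.71 ([0.4414, -0.0498, 0.0894, 0.0225, -71.0], array([ 0.441 , -0.0496], dtype=float32)) [ 0.4412 -0.0504]
0.59 ([0.5155, -0.1692, 0.0799, 0.018, 79.3], array([ 0.5152, -0.1715], dtype=float32)) [ 0.5145 -0.1707]
0.56 ([0.5106, -0.0543, 0.0856, 0.0185, 79.3], array([ 0.51  , -0.0543], dtype=float32)) [ 0.5094 -0.055 ]
0.52 ([0.5264, 0.3005, 0.0864, 0.023, 1.9], array([0.5238, 0.3012], dtype=float32)) [0.523  0.2962]
0.82 ([0.5256, -0.3652, 0.2443, 0.0844, -7.7], array([ 0.5238, -0.3642], dtype=float32))
0.28 ([0.4402, -0.0498, 0.0803, 0.0185, -78.1], array([ 0.4404, -0.0481], dtype=float32))
t 22.6 pos [0.5283 0.2986 0.1918] yaw 104.45 tiltz -1.0 w 0.051 g 0.0 -> turn -0.2 shift [-31.49 -16.95  17.98]
```

Call:
send_rows([
  [0,0,-0.2,-5.25,-2.83,0,0.6],
  [0,0,0,-5.25,-2.83,0,0.6],
  [0,0,0,-5.25,-2.83,0,0.6],
  [0,0,0,-5.25,-2.83,0,0.6],
  [0,0,0,-5.25,-2.83,0,0.6],
  [0,0,0,-5.25,-2.82,0,0.6],
  [0,0,0,0,0,5,0.6],
  [0,0,0,0,0,5,0.6],
  [0,0,0,0,0,4,0.6],
  [0,0,0,0,0,2.5,0.6],
  [0,0,0,0,0,1.4,0.6],
  [0,0,0,0,0,0,0.6],
  [0,0,0,0,0,0,0.6],
  [0,0,0,0,0,0,0.1],
  [0,0,0,0,0,0,0.1],
  [0,0,0,0,0,0,0.1],
  [0,0,0,0,0,0,0.1],
  [0,0,0,0,0,0,0.1],
  [0,0,0,0,0,0,0.1],
  [0,0,0,0,0,-2,0.1],
])

```text
time: 25.1
ee_pos: [0.4442, -0.0492, 0.0325]
tcp_rot: [-0.001, 0.61, 0.793, -0.0]
contact_force: [-0.1, 0.9, 0.0]
gripper_width: 0.0185
grasp_force: 59.0
```

Run:
```python
from h import *
plan(.534,.2492,.033,7)
```

```text
t 25.1 pos [ 0.4442 -0.0492  0.0325] yaw 104.85 tiltz -1.0 w 0.0185 g 59.0 -> turn 97.9 shift [ 12.55 -28.52  -0.05]
```

Call:
send_rows([
  [0,0,9.77,0,0,-1.5,0.1],
  [0,0,9.77,0,0,-1.5,0.1],
  [0,0,9.77,0,0,-1.5,0.1],
  [0,0,9.77,0,0,-1.5,0.1],
  [0,0,9.77,0,0,-1.5,0.1],
  [0,0,9.77,0,0,-1.5,0.1],
  [0,0,9.77,0,0,-1.5,0.1],
  [0,0,9.77,0,0,-1.5,0.1],
  [0,0,9.77,0,0,0,0.1],
  [0,0,9.77,0,0,0,0.1],
  [0,0,0,2.09,-4.75,0,0.1],
  [0,0,0,2.09,-4.75,0,0.1],
  [0,0,0,2.09,-4.75,0,0.1],
  [0,0,0,2.09,-4.75,0,0.1],
  [0,0,0,2.09,-4.75,0,0.1],
  [0,0,0,2.1,-4.75,0,0.1],
  [0,0,0,0,0,0,0.1],
  [0,0,0,0,0,6,0.1],
  [0,0,0,0,0,2,0.1],
  [0,0,0,0,0,0,0.1],
])

```text
time: 27.6
ee_pos: [0.533, 0.2483, 0.0717]
tcp_rot: [0.0, 0.998, 0.062, -0.001]
contact_force: [0.7, -0.2, -0.2]
gripper_width: 0.0188
grasp_force: 59.2
```

Run:
```python
from h import *
plan(.534,.2492,.0325,7)
```

```text
t 27.6 pos [0.533  0.2483 0.0717] yaw 7.13 tiltz -1.0 w 0.0188 g 59.2 -> turn 0.1 shift [ 0.11 -0.08  3.92]
```

Call:
send_rows([
  [0,0,0.1,0.06,-0.05,1.5,0.1],
  [0,0,0,0,0,1,0.1],
  [0,0,0,0,0,0.7,0.1],
  [0,0,0,0,0,0.5,0.1],
  [0,0,0,0,0,0.2,0.1],
  [0,0,0,0,0,0.1,0.1],
  [0,0,0,0,0,0,0.1],
  [0,0,0,0,0,0,0.1],
])

```text
time: 28.6
ee_pos: [0.5344, 0.2495, 0.0336]
tcp_rot: [0.0, 0.998, 0.062, 0.0]
contact_force: [-4.3, -3.2, 6.6]
gripper_width: 0.0187
grasp_force: 60.4
```

Call:
send_rows([
  [0,0,0,0,0,0,0.42],
  [0,0,0,0,0,0,0.42],
  [0,0,0,0,0,0,0.42],
  [0,0,0,0,0,-2,0.42],
  [0,0,0,0,0,-4,0.42],
  [0,0,0,0,0,-5,0.42],
  [0,0,0,0,0,-5,0.6],
  [0,0,0,0,0,-5,0.6],
  [0,0,0,0,0,0,0.6],
  [0,0,0,0,0,0,0.6],
])

```text
time: 29.85
ee_pos: [0.5342, 0.2496, 0.2422]
tcp_rot: [-0.0, 0.998, 0.062, -0.0]
contact_force: [-0.1, -0.1, 0.1]
gripper_width: 0.0514
grasp_force: 0.0
```

Run:
```python
from h import *
c=shot("wrist","w4.png")
print(blue(c,.054))
for d in r.landmark_of(c,"place0")[:4]: print(round(d["conf"],2),onz(c,d["at"][::-1],.03).round(4))
for d in r.cut_out(c,"axle0"):
    if d["conf"]>.3: print(round(d["conf"],2),regpose(c,d["region"],.012), regpose(c,d["region"],.032))
plan(.5132,-.0529,.012,78.3)
```

```text
(([0.5419, 0.1928, 0.0992, 0.0983, 7.3], array([0.545 , 0.1794], dtype=float32)), array([ 327,  160,  115,  112, 6725], dtype=int32))
0.96 [[0.5237 0.3471 0.03  ]]
0.94 [[0.5318 0.2473 0.03  ]]
0.97 ([0.5249, 0.3004, 0.0938, 0.0223, 5.6], array([0.5268, 0.3006], dtype=float32)) ([0.5291, 0.298, 0.0886, 0.021, 5.6], array([0.5309, 0.2982], dtype=float32))
0.75 ([0.5136, -0.0513, 0.1006, 0.0217, 77.3], array([ 0.5138, -0.0489], dtype=float32)) ([0.5184, -0.0342, 0.095, 0.0205, 77.3], array([ 0.5186, -0.032 ], dtype=float32))
0.71 ([0.5321, 0.2484, 0.0954, 0.0224, 4.8], array([0.5334, 0.2484], dtype=float32)) ([0.5359, 0.2489, 0.0901, 0.0212, 4.8], array([0.5371, 0.2489], dtype=float32))
0.64 ([0.5198, -0.1637, 0.0989, 0.0222, 76.2], array([ 0.5201, -0.1609], dtype=float32)) ([0.5242, -0.1403, 0.0934, 0.021, 76.2], array([ 0.5245, -0.1378], dtype=float32))
0.63 ([0.5185, 0.3528, 0.0968, 0.0277, 4.1], array([0.5202, 0.3526], dtype=float32)) ([0.523, 0.3475, 0.0914, 0.0261, 4.1], array([0.5247, 0.3473], dtype=float32))
0.63 ([0.4516, -0.1698, 0.1031, 0.0289, 88.2], array([ 0.4519, -0.1672], dtype=float32)) ([0.4599, -0.1461, 0.0974, 0.0273, 88.2], array([ 0.4601, -0.1436], dtype=float32))
t 30.0 pos [0.534  0.2495 0.2415] yaw 7.06 tiltz -1.0 w 0.0511 g 0.0 -> turn -71.2 shift [-30.03   4.09  22.95]
```

View pics/w4.png

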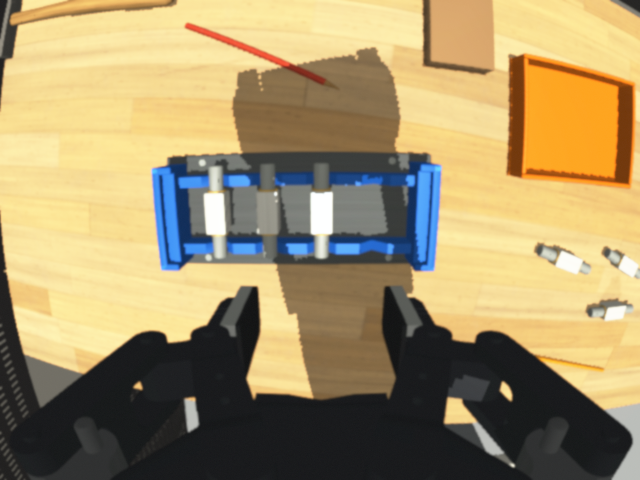

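Three axles are seated at (215, 210), (267, 210) and (320, 210). The cradle centre is confirmed at about (.531, .274). The other three now go into the box.

Call:
send_rows([
  [0,0,-10.17,0,0,1.2,0.6],
  [0,0,-10.17,0,0,1.2,0.6],
  [0,0,-10.17,0,0,1.2,0.6],
  [0,0,-10.17,0,0,1.2,0.6],
  [0,0,-10.17,0,0,1.2,0.6],
  [0,0,-10.17,0,0,1.2,0.6],
  [0,0,-10.2,0,0,1.2,0.6],
  [0,0,0,-6.0,0.82,0,0.6],
  [0,0,0,-6.0,0.82,0,0.6],
  [0,0,0,-6.0,0.82,0,0.6],
  [0,0,0,-6.0,0.82,0,0.6],
  [0,0,0,-6.0,0.82,0,0.6],
  [0,0,0,0,0,5,0.6],
  [0,0,0,0,0,5,0.6],
  [0,0,0,0,0,3,0.6],
  [0,0,0,0,0,1.5,0.6],
  [0,0,0,0,0,0,0.6],
  [0,0,0,0,0,0,0.1],
  [0,0,0,0,0,0,0.1],
  [0,0,0,0,0,0,0.1],
])

```text
time: 32.5
ee_pos: [0.5142, -0.0525, 0.0152]
tcp_rot: [0.001, 0.776, 0.631, 0.001]
contact_force: [-2.8, -0.1, 6.6]
gripper_width: 0.0185
grasp_force: 59.5
```

Run:
```python
from h import *
plan(.661,.023,.15,7)
```

```text
t 32.5 pos [ 0.5142 -0.0525  0.0152] yaw 78.29 tiltz -1.0 w 0.0185 g 59.5 -> turn 71.3 shift [ 15.49  -5.71 -13.48]
```

Call:
send_rows([
  [0,0,10.17,0,0,-1.5,0.1],
  [0,0,10.17,0,0,-1.5,0.1],
  [0,0,10.17,0,0,-1.5,0.1],
  [0,0,10.17,0,0,-1.5,0.1],
  [0,0,10.17,0,0,-1.5,0.1],
  [0,0,10.17,0,0,-1.5,0.1],
  [0,0,10.2,0,0,-1.5,0.1],
  [0,0,0,5.21,-1.79,0,0.1],
  [0,0,0,5.21,-1.79,0,0.1],
  [0,0,0,5.21,-1.79,0,0.1],
  [0,0,0,0,0,0,0.1],
  [0,0,0,0,0,4,0.1],
  [0,0,0,0,0,3,0.1],
  [0,0,0,0,0,1.7,0.1],
  [0,0,0,0,0,1,0.1],
  [0,0,0,0,0,0,0.1],
  [0,0,0,0,0,0,0.1],
])

```text
time: 34.62
ee_pos: [0.6626, 0.02, 0.023]
tcp_rot: [0.0, 0.998, 0.062, 0.001]
contact_force: [-0.1, 1.0, -1.0]
gripper_width: 0.0184
grasp_force: 58.8
```

Run:
```python
from h import *
plan(.6625,.0197,.018,7)
```

```text
t 34.62 pos [0.6626 0.02   0.023 ] yaw 7.06 tiltz -1.0 w 0.0184 g 58.8 -> turn 0.1 shift [-0.01  0.03  0.5 ]
```

Call:
send_rows([
  [0,0,0,0,0,0.4,0.1],
  [0,0,0,0,0,0,0.1],
  [0,0,0,0,0,0,0.37],
  [0,0,0,0,0,0,0.37],
  [0,0,0,0,0,0,0.37],
  [0,0,0,0,0,-3,0.37],
  [0,0,0,0,0,-5,0.37],
  [0,0,0,0,0,-5,0.5],
  [0,0,-9.74,0,0,-2,0.6],
  [0,0,-9.74,0,0,0,0.6],
  [0,0,-9.74,0,0,0,0.6],
  [0,0,-9.74,0,0,0,0.6],
  [0,0,-9.74,0,0,0,0.6],
  [0,0,-9.74,0,0,0,0.6],
  [0,0,-9.74,0,0,0,0.6],
  [0,0,0,0,0,0,0.6],
])

```text
time: 36.62
ee_pos: [0.662, 0.0201, 0.1677]
tcp_rot: [-0.0, 0.792, 0.61, -0.0]
contact_force: [-0.4, 0.0, 0.5]
gripper_width: 0.0514
grasp_force: 0.0
```

Run:
```python
from h import *
c=shot("wrist")
for d in r.cut_out(c,"axle0"):
    if d["conf"]>.3: print(round(d["conf"],2),regpose(c,d["region"],.012))
print("orange",blue(c,.035,(8,180,80),(20,255,255)))
plan(.518,-.1665,.012,75.2)
```

```text
0.98 ([0.5159, 0.2591, 0.08, 0.0346, -8.2], array([0.5167, 0.2566], dtype=float32))
0.92 ([0.6633, 0.0183, 0.094, 0.0255, 6.0], array([0.6637, 0.0186], dtype=float32))
0.71 ([0.4494, -0.1549, 0.0436, 0.0304, 24.0], array([ 0.4519, -0.1556], dtype=float32))
orange (([0.6719, -0.022, 0.1702, 0.1288, -83.1], array([ 0.6722, -0.0131], dtype=float32)), array([  225,   145,   226,   245, 27347], dtype=int32))
t 36.73 pos [0.662  0.0201 0.1677] yaw 74.99 tiltz -1.0 w 0.0511 g 0.0 -> turn -0.2 shift [-21.72  -9.16  15.57]
```

Call:
send_rows([
  [0,0,-0.2,-5.43,-2.29,0,0.6],
  [0,0,0,-5.43,-2.29,0,0.6],
  [0,0,0,-5.43,-2.29,0,0.6],
  [0,0,0,-5.43,-2.29,0,0.6],
  [0,0,0,0,0,0,0.6],
  [0,0,0,0,0,5,0.6],
  [0,0,0,0,0,5,0.6],
  [0,0,0,0,0,3.5,0.6],
  [0,0,0,0,0,2,0.6],
  [0,0,0,0,0,0,0.6],
  [0,0,0,0,0,0,0.6],
  [0,0,0,0,0,0,0.1],
  [0,0,0,0,0,0,0.1],
  [0,0,0,0,0,0,0.1],
  [0,0,0,0,0,0,0.1],
  [0,0,0,0,0,0,0.1],
  [0,0,0,0,0,-2,0.1],
  [0,0,0,0,0,0,0.1],
])

```text
time: 38.98
ee_pos: [0.5194, -0.1674, 0.0341]
tcp_rot: [0.001, 0.791, 0.612, 0.001]
contact_force: [-0.8, 0.0, -1.1]
gripper_width: 0.0182
grasp_force: 58.9
```

Run:
```python
from h import *
plan(.669,-.024,.018,7)
```

```text
t 38.98 pos [ 0.5194 -0.1674  0.0341] yaw 75.43 tiltz -1.0 w 0.0182 g 58.9 -> turn 68.4 shift [ 16.6  -12.41   1.61]
```

Call:
send_rows([
  [0,0,9.74,0,0,-1.3,0.1],
  [0,0,9.74,0,0,-1.3,0.1],
  [0,0,9.74,0,0,-1.3,0.1],
  [0,0,9.74,0,0,-1.3,0.1],
  [0,0,9.74,0,0,-1.3,0.1],
  [0,0,9.74,0,0,-1.3,0.1],
  [0,0,9.74,0,0,-1.3,0.1],
  [0,0,0,4.18,-3.08,0,0.1],
  [0,0,0,4.18,-3.08,0,0.1],
  [0,0,0,4.18,-3.08,0,0.1],
  [0,0,0,4.18,-3.08,0,0.1],
  [0,0,0,0,0,0,0.1],
  [0,0,0,0,0,4,0.1],
  [0,0,0,0,0,3,0.1],
  [0,0,0,0,0,1.7,0.1],
  [0,0,0,0,0,1,0.1],
  [0,0,0,0,0,0.5,0.1],
  [0,0,0,0,0,0,0.1],
  [0,0,0,0,0,0,0.1],
])

```text
time: 41.35
ee_pos: [0.6693, -0.0237, 0.0226]
tcp_rot: [0.0, 0.998, 0.063, 0.001]
contact_force: [0.6, 0.0, -1.5]
gripper_width: 0.0187
grasp_force: 59.0
```

Call:
send_rows([
  [0,0,0,0,0,0.4,0.1],
  [0,0,0,0,0,0,0.1],
  [0,0,0,0,0,0,0.37],
  [0,0,0,0,0,0,0.37],
  [0,0,0,0,0,0,0.37],
  [0,0,0,0,0,-3,0.37],
  [0,0,0,0,0,-5,0.37],
  [0,0,0,0,0,-5,0.5],
  [0,0,-9.91,0,0,-2,0.6],
  [0,0,-9.91,0,0,0,0.6],
  [0,0,-9.91,0,0,0,0.6],
  [0,0,-9.91,0,0,0,0.6],
  [0,0,-9.91,0,0,0,0.6],
  [0,0,-9.91,0,0,0,0.6],
  [0,0,-9.91,0,0,0,0.6],
  [0,0,-9.91,0,0,0,0.6],
  [0,0,-9.91,0,0,0,0.6],
  [0,0,0,0,0,0,0.6],
])

```text
time: 43.6
ee_pos: [0.6689, -0.0237, 0.1677]
tcp_rot: [-0.0, 0.667, 0.745, -0.0]
contact_force: [0.1, -0.4, -0.7]
gripper_width: 0.0515
grasp_force: 0.0
```

Run:
```python
from h import *
for n in ("wrist","top"):
  c=shot(n)
  for d in r.cut_out(c,"axle0"):
    if d["conf"]>.3: print(round(d["conf"],2),regpose(c,d["region"],.012))
plan(.450,-.1707,.012,96.2)
```

```text
0.94 ([0.6635, 0.0186, 0.0916, 0.0217, 6.5], array([0.6634, 0.0188], dtype=float32))
0.71 ([0.6704, -0.0253, 0.0921, 0.0245, 6.4], array([ 0.6702, -0.0252], dtype=float32))
0.58 ([0.4518, -0.1591, 0.0725, 0.0333, -85.5], array([ 0.4517, -0.1609], dtype=float32))
0.72 ([0.4469, -0.1726, 0.0887, 0.0199, -89.4], array([ 0.4482, -0.1713], dtype=float32))
0.7 ([0.5216, 0.3506, 0.0836, 0.0259, 2.0], array([0.5211, 0.351 ], dtype=float32))
0.58 ([0.534, 0.2518, 0.0893, 0.023, 1.7], array([0.5334, 0.252 ], dtype=float32))
0.5 ([0.6405, 0.0166, 0.0437, 0.0202, 1.0], array([0.6417, 0.0167], dtype=float32))
0.46 ([0.5264, 0.3005, 0.0864, 0.023, 1.9], array([0.5237, 0.3009], dtype=float32))
t 43.8 pos [ 0.6689 -0.0237  0.1678] yaw 96.27 tiltz -1.0 w 0.0509 g 0.0 -> turn 0.1 shift [-12.25 -23.35  15.58]
```

Call:
send_rows([
  [0,0,0,-2.45,-4.67,0,0.6],
  [0,0,0,-2.45,-4.67,0,0.6],
  [0,0,0,-2.45,-4.67,0,0.6],
  [0,0,0,-2.45,-4.67,0,0.6],
  [0,0,0,-2.45,-4.67,0,0.6],
  [0,0,0,0,0,0,0.6],
  [0,0,0,0,0,5,0.6],
  [0,0,0,0,0,5,0.6],
  [0,0,0,0,0,3.5,0.6],
  [0,0,0,0,0,2,0.6],
  [0,0,0,0,0,0,0.6],
  [0,0,0,0,0,0,0.6],
  [0,0,0,0,0,0,0.1],
  [0,0,0,0,0,0,0.1],
  [0,0,0,0,0,0,0.1],
  [0,0,0,0,0,0,0.1],
  [0,0,0,0,0,0,0.1],
  [0,0,0,0,0,-2,0.1],
  [0,0,0,0,0,0,0.1],
])

```text
time: 46.18
ee_pos: [0.4514, -0.172, 0.0341]
tcp_rot: [0.001, 0.666, 0.746, 0.0]
contact_force: [0.0, -0.3, -2.1]
gripper_width: 0.019
grasp_force: 58.9
```

Run:
```python
from h import *
plan(.6745,-.0687,.018,7)
```

```text
t 46.17 pos [ 0.4514 -0.172   0.0341] yaw 96.44 tiltz -1.0 w 0.019 g 58.9 -> turn 89.4 shift [23.4  -7.54  1.61]
```

Call:
send_rows([
  [0,0,9.91,0,0,-1,0.1],
  [0,0,9.91,0,0,-1,0.1],
  [0,0,9.91,0,0,-1,0.1],
  [0,0,9.91,0,0,-1,0.1],
  [0,0,9.91,0,0,-1,0.1],
  [0,0,9.91,0,0,-1,0.1],
  [0,0,9.91,0,0,-1,0.1],
  [0,0,9.91,0,0,-1,0.1],
  [0,0,9.91,0,0,-1,0.1],
  [0,0,0,4.7,-1.48,0,0.1],
  [0,0,0,4.7,-1.48,0,0.1],
  [0,0,0,4.7,-1.48,0,0.1],
  [0,0,0,4.7,-1.48,0,0.1],
  [0,0,0,4.7,-1.48,0,0.1],
  [0,0,0,0,0,0,0.1],
  [0,0,0,0,0,4,0.1],
  [0,0,0,0,0,3,0.1],
  [0,0,0,0,0,1.7,0.1],
  [0,0,0,0,0,0.5,0.1],
  [0,0,0,0,0,0,0.1],
])

```text
time: 48.68
ee_pos: [0.6747, -0.0687, 0.0315]
tcp_rot: [0.0, 0.998, 0.063, 0.0]
contact_force: [0.2, 0.4, -0.6]
gripper_width: 0.0184
grasp_force: 58.9
```

Call:
send_rows([
  [0,0,0,0,0,0.7,0.1],
  [0,0,0,0,0,0.6,0.1],
  [0,0,0,0,0,0,0.1],
  [0,0,0,0,0,0,0.37],
  [0,0,0,0,0,0,0.37],
  [0,0,0,0,0,0,0.37],
  [0,0,0,0,0,-3,0.37],
  [0,0,0,0,0,-5,0.37],
  [0,0,0,0,0,-5,0.5],
  [0,0,-9.5,0,0,-5,0.6],
  [0,0,-9.5,0,0,-5,0.6],
  [0,0,-9.5,0,0,0,0.6],
  [0,0,-9.5,0,0,0,0.6],
  [0,0,-9.5,0,0,0,0.6],
  [0,0,-9.5,0,0,0,0.6],
  [0,0,-9.5,0,0,0,0.6],
  [0,0,-9.5,0,0,0,0.6],
  [0,0,0,0,0,0,0.6],
])

```text
time: 50.92
ee_pos: [0.6744, -0.0685, 0.2477]
tcp_rot: [-0.0, 0.748, 0.664, -0.0]
contact_force: [-0.3, 1.0, -0.4]
gripper_width: 0.0512
grasp_force: 0.0
```

Run:
```python
from h import *
c=shot("top","t2.png")
for d in r.cut_out(c,"axle0"):
    if d["conf"]>.3: print(round(d["conf"],2),regpose(c,d["region"],.012))
for d in r.cut_out(c,"cover")[:1]: print(round(d["conf"],2),regpose(c,d["region"],.008))
plan(.5245,-.364,.25,83)
```

```text
0.67 ([0.5341, 0.2504, 0.0894, 0.0258, 1.7], array([0.5335, 0.2517], dtype=float32))
0.58 ([0.5201, 0.3518, 0.0871, 0.0253, 7.6], array([0.52  , 0.3516], dtype=float32))
0.54 ([0.5278, 0.3019, 0.0836, 0.0201, 1.9], array([0.5237, 0.3017], dtype=float32))
0.54 ([0.6517, -0.0743, 0.0465, 0.0116, 0.7], array([ 0.6503, -0.0749], dtype=float32))
0.5 ([0.6609, 0.0187, 0.0853, 0.0207, 7.3], array([0.6586, 0.0187], dtype=float32))
0.46 ([0.6555, -0.0237, 0.067, 0.0203, 0.9], array([ 0.6588, -0.0252], dtype=float32))
t 51.08 pos [ 0.6744 -0.0685  0.2477] yaw 83.05 tiltz -1.0 w 0.0512 g 0.0 -> turn 0.0 shift [-31.16 -11.28  -0.23]
```

Call:
send_rows([
  [0,0,0,-5.2,-1.88,0,0.6],
  [0,0,0,-5.2,-1.88,0,0.6],
  [0,0,0,-5.2,-1.88,0,0.6],
  [0,0,0,-5.2,-1.88,0,0.6],
  [0,0,0,-5.2,-1.88,0,0.6],
  [0,0,0,-5.2,-1.88,0,0.6],
  [0,0,0,0,0,0,0.6],
  [0,0,0,0,0,0,0.6],
])

```text
time: 52.08
ee_pos: [0.5258, -0.365, 0.2478]
tcp_rot: [-0.0, 0.748, 0.664, 0.0]
contact_force: [0.3, -0.1, 0.1]
gripper_width: 0.051
grasp_force: 0.0
```

```bash
cat >> h.py <<'E'
def white(c,z=.008):
    hsv=cv2.cvtColor(c["frame"],cv2.COLOR_RGB2HSV)
    m=cv2.inRange(hsv,(0,0,170),(180,45,255)); n,l,s,_=cv2.connectedComponentsWithStats(m)
    k=1+np.argmax(s[1:,4]); return regpose(c,l==k,z),s[k]
E
python3 - <<'E'
from h import *
c=shot("wrist","w5.png")
for d in r.cut_out(c,"cover")[:1]: print(round(d["conf"],2),regpose(c,d["region"],.008))
for d in r.landmark_of(c,"cover")[:2]: print(d["conf"],d["at"],onz(c,d["at"][::-1],0))
print(white(c))
plan(.5245,-.364,.024,83)
E
```

```text
0.94 ([0.5267, -0.3629, 0.241, 0.0815, -6.9], array([ 0.5267, -0.3628], dtype=float32))
0.86 [204.2, 319.2] [[ 0.52456229 -0.36397598  0.        ]]
(([0.0107, -0.618, 0.935, 0.2863, 56.5], array([ 0.1359, -0.4158], dtype=float32)), array([    0,   119,   128,   361, 28648], dtype=int32))
t 52.23 pos [ 0.5264 -0.3641  0.2479] yaw 83.3 tiltz -1.0 w 0.0513 g 0.0 -> turn 0.3 shift [-1.000e-02 -1.900e-01  2.239e+01]
```

View pics/w5.png

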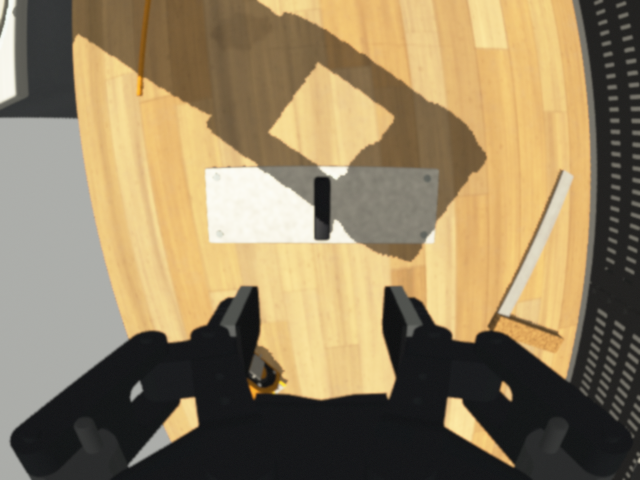

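The cover lies at (205–440, 167–243), measuring 241 x 81.5 mm, with its bar at (322, 208). I'll grip the bar.

Call:
send_rows([
  [0,0,0.2,0.06,-0.07,5,0.6],
  [0,0,0,0,0,5,0.6],
  [0,0,0,0,0,5,0.6],
  [0,0,0,0,0,4,0.6],
  [0,0,0,0,0,2.2,0.6],
  [0,0,0,0,0,1.2,0.6],
  [0,0,0,0,0,0,0.6],
  [0,0,0,0,0,0,0.6],
  [0,0,0,0,0,0,0.05],
  [0,0,0,0,0,0,0.05],
  [0,0,0,0,0,0,0.05],
  [0,0,0,0,0,0,0.05],
  [0,0,0,0,0,0,0.05],
  [0,0,0,0,0,0,0.05],
  [0,0,0,0,0,-1.5,0.05],
  [0,0,0,0,0,-2.5,0.05],
  [0,0,0,0,0,-3,0.05],
  [0,0,0,0,0,-3,0.05],
  [0,0,0,0,0,0,0.05],
], squeeze=100)

```text
time: 54.6
ee_pos: [0.5259, -0.3651, 0.1268]
tcp_rot: [0.002, 0.749, 0.663, 0.0]
contact_force: [0.0, -0.4, -3.0]
gripper_width: 0.014
grasp_force: 98.1
```

Run:
```python
from h import *
plan(.531,.274,.22,7)
```

```text
t 54.6 pos [ 0.5259 -0.3651  0.1268] yaw 83.06 tiltz -1.0 w 0.014 g 98.1 -> turn 76.1 shift [  8.29 -63.37  -9.32]
```

Call:
send_rows([
  [0,0,9.5,0,0,-1.2,0.05],
  [0,0,9.5,0,0,-1.2,0.05],
  [0,0,9.5,0,0,-1.2,0.05],
  [0,0,9.5,0,0,-1.2,0.05],
  [0,0,9.5,0,0,-1.2,0.05],
  [0,0,9.5,0,0,-1.2,0.05],
  [0,0,9.5,0,0,-1.2,0.05],
  [0,0,9.6,0,0,-1.2,0.05],
  [0,0,0,0.5,-4,0,0.05],
  [0,0,0,0.6,-5,0,0.05],
  [0,0,0,0.6,-5,0,0.05],
  [0,0,0,0.6,-5,0,0.05],
  [0,0,0,0.7,-5,0,0.05],
  [0,0,0,0.7,-5,0,0.05],
  [0,0,0,0.7,-5,0,0.05],
  [0,0,0,0.7,-5,0,0.05],
  [0,0,0,0.7,-5,0,0.05],
  [0,0,0,0.7,-5,0,0.05],
  [0,0,0,0.7,-5,0,0.05],
  [0,0,0,0.7,-5,0,0.05],
])

```text
time: 57.1
ee_pos: [0.5316, 0.2324, 0.2189]
tcp_rot: [0.0, 0.998, 0.061, -0.001]
contact_force: [0.1, 0.2, -1.9]
gripper_width: 0.0139
grasp_force: 98.2
```

Run:
```python
from h import *
c=shot("wrist"); plan(.531,.274,.22,7)
for d in r.cut_out(c,"cover")[:1]: print(round(d["conf"],2),regpose(c,d["region"],r.get_obs()["ee_pos"][2]-.016))
```

```text
t 57.15 pos [0.5311 0.2373 0.2186] yaw 7.09 tiltz -1.0 w 0.014 g 98.5 -> turn 0.1 shift [ 0.44 -3.64 -0.14]
0.75 ([0.5295, 0.2314, 0.239, 0.0904, -83.3], array([0.5426, 0.2334], dtype=float32))
```

Call:
send_rows([
  [0,0,0,0,-1.7,2,0.05],
  [0,0,0,0,-1.7,3,0.05],
  [0,0,0,0,0,3,0.05],
  [0,0,0,0,0,3,0.05],
  [0,0,0,0,0,0,0.05],
  [0,0,0,0,0,0,0.05],
  [0,0,0,0,0,0,0.05],
])

```text
time: 58.08
ee_pos: [0.5285, 0.2646, 0.111]
tcp_rot: [-0.0, 0.998, 0.061, 0.001]
contact_force: [-0.2, -0.2, -2.4]
gripper_width: 0.0142
grasp_force: 98.4
```

Run:
```python
from h import *
c=shot("wrist","w6.png")
for i in range(2): c2=shot("top")
plan(.531,.274,.074,7)
z=r.get_obs()["ee_pos"][2]
for d in r.cut_out(c2,"cover")[:1]: print("top",round(d["conf"],2),regpose(c2,d["region"],z-.016))
for d in r.cut_out(c,"cover")[:1]: print(round(d["conf"],2),regpose(c,d["region"],z-.016))
```

```text
t 58.23 pos [0.5282 0.2646 0.1106] yaw 6.95 tiltz -1.0 w 0.0144 g 98.4 -> turn -0.0 shift [ 0.39 -0.9   3.66]
top 0.76 ([0.5342, 0.1946, 0.1063, 0.0832, -81.9], array([0.5346, 0.1906], dtype=float32))
0.59 ([0.5262, 0.2638, 0.2393, 0.0912, -83.2], array([0.5395, 0.2658], dtype=float32))
```

View pics/w6.png

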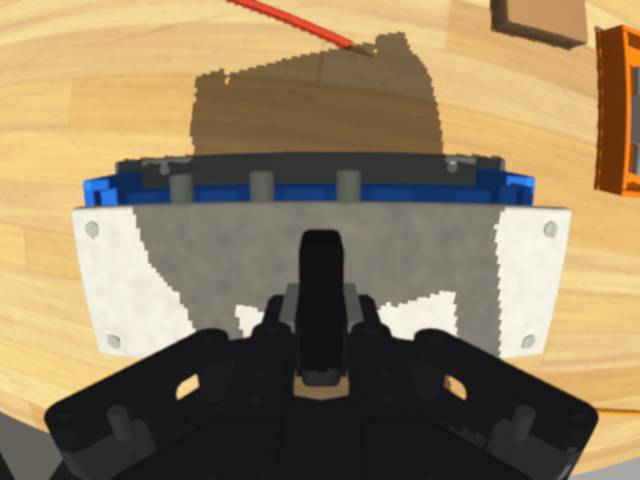

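Run:
```python
from h import *
c=shot("wrist"); o=r.get_obs(); t=o["ee_pos"]; z=t[2]-.016
m=r.cut_out(c,"cover")[0]["region"]
hsv=cv2.cvtColor(c["frame"],cv2.COLOR_RGB2HSV); b=cv2.inRange(hsv,(100,120,60),(125,255,255))
a=np.radians(6.97);X=np.array([np.cos(a),np.sin(a)]);Y=np.array([-X[1],X[0]])
for col in (230,290,300,380,420):
    rows=np.nonzero(b[150:260,col])[0]+150; e=rows.max()+.5   # lowest blue = cover far edge
    mr=np.nonzero(m[:,col])[0].min()
    for q in (e,mr): p=onz(c,(col,q),z)[0,:2]-t[:2]; print(col,q,(p@X).round(4),(p@Y).round(4))
for row in (220,240,330):
    cs=np.nonzero(m[row])[0]; p=onz(c,[(cs.min()-.5,row),(cs.max()+.5,row)],z)[:,:2]-t[:2]; print(row,(p@X).round(4),(p@Y).round(4))
plan(.531,.274,.074,7)
```

```text
230 200.5 0.0433 0.0364
230 202 0.0427 0.0364
290 200.5 0.043 0.0117
290 201 0.0428 0.0117
300 200.5 0.0429 0.0077
300 202 0.0423 0.0077
380 200.5 0.043 -0.0244
380 202 0.0424 -0.0245
420 201.5 0.0428 -0.0412
420 202 0.0426 -0.0412
220 [0.0366 0.0363] [ 0.1181 -0.1192]
240 [0.0268 0.0264] [ 0.118  -0.1191]
330 [-0.0218 -0.0224] [ 0.1177 -0.1201]
t 58.42 pos [0.528  0.2646 0.1101] yaw 6.96 tiltz -1.0 w 0.0139 g 98.4 -> turn -0.0 shift [ 0.41 -0.9   3.61]
```

Call:
send_rows([
  [0,0,0,0.21,-0.95,0,0.05],
  [0,0,0,0,0,1,0.05],
  [0,0,0,0,0,1,0.05],
  [0,0,0,0,0,0.7,0.05],
  [0,0,0,0,0,0,0.05],
  [0,0,0,0,0,0,0.05],
  [0,0,0,0,0,0,0.05],
  [0,0,0,0,0,0,0.05],
])

```text
time: 59.42
ee_pos: [0.529, 0.2742, 0.0831]
tcp_rot: [-0.0, 0.998, 0.061, 0.0]
contact_force: [0.0, 0.1, -2.5]
gripper_width: 0.0141
grasp_force: 98.5
```

Run:
```python
from h import *
c=shot("wrist"); plan(.5290,.2742,.070,7); print(r.get_obs()["contact_force"])
im=cv2.resize(c["frame"][140:380,60:600,::-1],(800,356),interpolation=cv2.INTER_CUBIC); cv2.imwrite("pics/w7.png",im)
```

```text
t 59.48 pos [0.529  0.2742 0.083 ] yaw 6.96 tiltz -1.0 w 0.0138 g 98.5 -> turn -0.0 shift [0.  0.  1.3]
[-0.29554693 -0.12290749 -3.08493239]
```

View pics/w7.png

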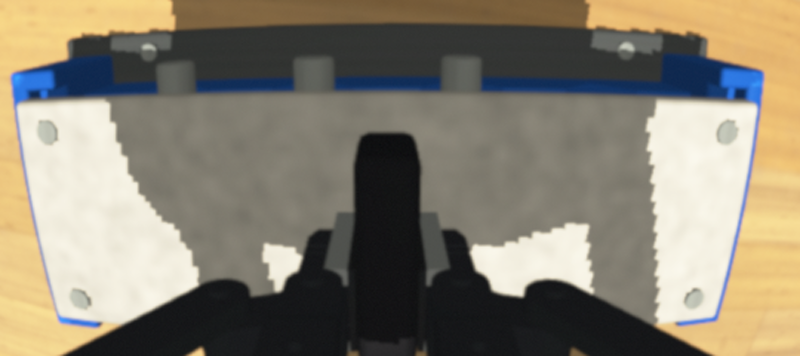

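Run:
```python
from h import *
c=shot("wrist"); t=r.get_obs()["ee_pos"]
a=np.radians(6.97);X=np.array([np.cos(a),np.sin(a)]);Y=np.array([-X[1],X[0]])
hsv=cv2.cvtColor(c["frame"],cv2.COLOR_RGB2HSV); b=cv2.inRange(hsv,(100,120,60),(125,255,255))
def f(n,px,z): p=onz(c,px,z)[0,:2]-t[:2]; print(n,px,(p@X*1000).round(1),(p@Y*1000).round(1))
for col in (80,85,90,545,550,555,560):
    rs=np.nonzero(b[150:230,col])[0]+150
    if len(rs): f("far wall outer",(col,rs.min()-.5),.054); f("  lowest blue/cover far",(col,rs.max()+.5),.066)
for col in (108,115,120,525,530,535):
    rs=np.nonzero(b[330:380,col])[0]+330
    if len(rs): f("near wall outer",(col,rs.max()+.5),.054); f("  cover near",(col,rs.min()-.5),.066)
for row in (240,270,300):
    for s in (b[row,:250],b[row,400:]):
        cs=np.nonzero(s)[0]+(0 if len(s)==250 else 400)
        if len(cs): f("side L/R",(cs.min()-.5,row),.054); f("side",(cs.max()+.5,row),.054)
```

```text
far wall outer (80, np.float64(187.5)) 50.5 120.1
  lowest blue/cover far (80, np.float64(205.5)) 43.2 112.2
far wall outer (85, np.float64(185.5)) 51.3 116.7
  lowest blue/cover far (85, np.float64(204.5)) 43.6 109.1
far wall outer (90, np.float64(184.5)) 51.6 113.4
  lowest blue/cover far (90, np.float64(205.5)) 43.0 106.1
far wall outer (545, np.float64(181.5)) 52.6 -110.6
  lowest blue/cover far (545, np.float64(205.5)) 42.6 -103.6
far wall outer (550, np.float64(182.5)) 52.3 -113.8
  lowest blue/cover far (550, np.float64(205.5)) 42.7 -106.6
far wall outer (555, np.float64(183.5)) 52.0 -117.1
  lowest blue/cover far (555, np.float64(205.5)) 42.8 -109.6
far wall outer (560, np.float64(185.5)) 51.2 -120.5
  lowest blue/cover far (560, np.float64(205.5)) 42.9 -112.7
near wall outer (108, np.float64(357.5)) -47.3 122.8
  cover near (108, np.float64(354.5)) -36.8 113.0
near wall outer (115, np.float64(358.5)) -47.4 117.8
  cover near (115, np.float64(355.5)) -36.9 108.4
near wall outer (120, np.float64(359.5)) -47.6 114.4
  cover near (120, np.float64(356.5)) -37.1 105.2
near wall outer (525, np.float64(357.5)) -47.1 -117.8
  cover near (525, np.float64(356.5)) -37.9 -108.8
near wall outer (530, np.float64(357.5)) -47.6 -121.5
  cover near (530, np.float64(355.5)) -37.7 -112.0
near wall outer (535, np.float64(356.5)) -47.4 -125.1
  cover near (535, np.float64(354.5)) -37.5 -115.3
```

Cover and guides agree within about 1 mm, so I'll apply a small correction and lower the cover.

Call:
send_rows([
  [0,0,0,-0.07,0,0.2,0.05],
  [0,0,0,0,0,0.2,0.05],
  [0,0,0,0,0,0.2,0.05],
  [0,0,0,0,0,0.2,0.05],
  [0,0,0,0,0,0,0.05],
  [0,0,0,0,0,0,0.05],
])

```text
time: 60.28
ee_pos: [0.5282, 0.2741, 0.0749]
tcp_rot: [-0.0, 0.998, 0.061, 0.0]
contact_force: [-0.1, -0.4, -3.2]
gripper_width: 0.0143
grasp_force: 98.5
```

Call:
send_rows([
  [0,0,0,0,0,0.2,0.05],
  [0,0,0,0,0,0.1,0.05],
  [0,0,0,0,0,0.1,0.05],
  [0,0,0,0,0,0,0.05],
  [0,0,0,0,0,0,0.05],
])

```text
time: 60.9
ee_pos: [0.5282, 0.2741, 0.0708]
tcp_rot: [-0.0, 0.998, 0.061, -0.0]
contact_force: [-0.1, -0.2, -3.0]
gripper_width: 0.0142
grasp_force: 98.7
```

Call:
send_rows([
  [0,0,0,0,0,0.1,0.05],
  [0,0,0,0,0,0.1,0.05],
  [0,0,0,0,0,0.1,0.05],
  [0,0,0,0,0,0,0.05],
  [0,0,0,0,0,0,0.05],
  [0,0,0,0,0,0,0.05],
])

```text
time: 61.65
ee_pos: [0.5283, 0.2742, 0.0707]
tcp_rot: [-0.0, 0.998, 0.061, 0.001]
contact_force: [-18.0, -7.3, 37.6]
gripper_width: 0.014
grasp_force: 104.4
```

Call:
send_rows([
  [0,0,0,0,0,-0.15,0.05],
  [0,0,0,0,0,0,0.05],
  [0,0,0,0,0,0,0.05],
  [0,0,0,0,0,0,0.05],
])

```text
time: 62.15
ee_pos: [0.5283, 0.2742, 0.0707]
tcp_rot: [-0.0, 0.998, 0.061, 0.0]
contact_force: [-8.6, -4.3, 17.0]
gripper_width: 0.0135
grasp_force: 101.3
```

Call:
send_rows([
  [0,0,0,0,0,0,0.4],
  [0,0,0,0,0,0,0.4],
  [0,0,0,0,0,0,0.4],
  [0,0,0,0,0,-1,0.4],
  [0,0,0,0,0,-3,0.4],
  [0,0,0,0,0,-4,0.4],
  [0,0,0,0,0,-5,0.4],
  [0,0,0,0,0,-5,0.4],
  [0,0,0,0,0,0,0.4],
  [0,0,0,0,0,0,0.4],
])

```text
time: 63.4
ee_pos: [0.528, 0.2741, 0.2492]
tcp_rot: [-0.0, 0.998, 0.061, -0.0]
contact_force: [0.6, -0.2, -0.7]
gripper_width: 0.0343
grasp_force: 0.0
```

Run:
```python
from h import *
c=shot("wrist"); print(blue(c,.054))
for d in r.cut_out(c,"cover")[:1]: print(round(d["conf"],2),regpose(c,d["region"],.054))
cv2.imwrite("pics/w8.png",c["frame"][:,:,::-1])
plan(.5283,.2742,.070,7)
```

```text
(([0.5457, 0.1577, 0.101, 0.0304, 10.1], array([0.5523, 0.1534], dtype=float32)), array([ 429,  157,   36,  110, 1925], dtype=int32))
0.84 ([0.5308, 0.2735, 0.2402, 0.079, -83.1], array([0.5315, 0.2735], dtype=float32))
t 63.5 pos [0.5279 0.274  0.2483] yaw 6.95 tiltz -1.0 w 0.0344 g 0.0 -> turn -0.0 shift [ 0.05 -0.02 17.83]
```

View pics/w8.png

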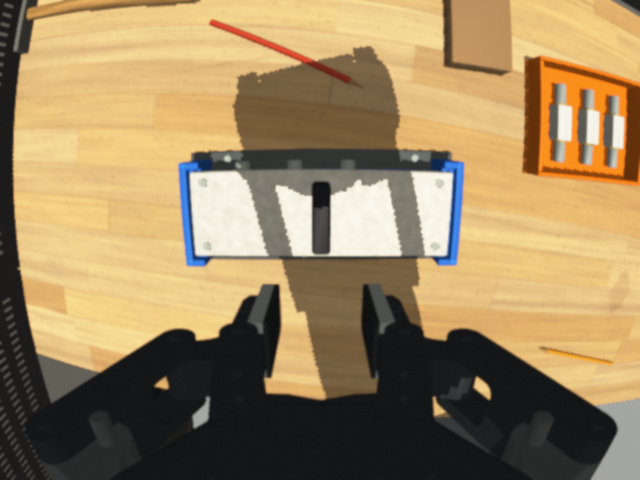

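The cover sits inside the guides (182–462, 160–265), and three axles lie flat in the box (562–613, 130). I'll press the bar once more from above with shut fingers to be sure.

Call:
send_rows([
  [0,0,0,0.2,0,5,0],
  [0,0,0,0,0,5,0],
  [0,0,0,0,0,3,0],
  [0,0,0,0,0,1.5,0],
  [0,0,0,0,0,0.5,0],
  [0,0,0,0,0,0.2,0],
  [0,0,0,0,0,0.2,0],
  [0,0,0,0,0,0,0],
  [0,0,0,0,0,0,0],
])

```text
time: 64.62
ee_pos: [0.5303, 0.2744, 0.0957]
tcp_rot: [-0.0, 0.998, 0.061, 0.0]
contact_force: [0.0, -0.4, -0.2]
gripper_width: -0.0002
grasp_force: 0.0
```

Call:
send_rows([
  [0,0,0,0,0,0.15,0],
  [0,0,0,0,0,0.1,0],
  [0,0,0,0,0,0.1,0],
  [0,0,0,0,0,0.1,0],
  [0,0,0,0,0,0,0],
  [0,0,0,0,0,0,0],
])

```text
time: 65.38
ee_pos: [0.5303, 0.2744, 0.093]
tcp_rot: [-0.0, 0.998, 0.061, 0.001]
contact_force: [-12.5, -5.4, 27.4]
gripper_width: 0.0004
grasp_force: 13.9
```

Call:
send_rows([
  [0,0,0,0,0,-2,0],
  [0,0,0,0,0,-5,0],
  [0,0,0,0,0,-5,0],
  [0,0,0,0,0,-5,0],
  [0,0,0,0,0,0,0],
  [0,0,0,0,0,0,0],
])

```text
time: 66.12
ee_pos: [0.5301, 0.2743, 0.2602]
tcp_rot: [0.0, 0.998, 0.061, -0.0]
contact_force: [-1.2, -0.5, -0.7]
gripper_width: 0.0
grasp_force: 0.0
```

Run:
```python
from h import *
c=shot("wrist")
for d in r.cut_out(c,"cover")[:1]: print(round(d["conf"],2),regpose(c,d["region"],.054))
for d in r.cut_out(c,"axle0"):
    if d["conf"]>.3: print(round(d["conf"],2),regpose(c,d["region"],.017))
print(r.sign_off())
```

```text
0.82 ([0.5307, 0.2739, 0.2413, 0.08, -83.1], array([0.5313, 0.2736], dtype=float32))
0.89 ([0.6639, 0.0205, 0.0896, 0.0317, 8.9], array([0.6635, 0.0207], dtype=float32))
0.79 ([0.6699, -0.0237, 0.0908, 0.0356, 9.5], array([ 0.6693, -0.0234], dtype=float32))
0.73 ([0.6758, -0.068, 0.0892, 0.0362, 9.9], array([ 0.6752, -0.0677], dtype=float32))
0.49 ([0.5626, 0.3552, 0.0136, 0.0092, -84.6], array([0.5626, 0.3551], dtype=float32))
the job is handed in; nothing more can be done
None
```

The job is handed in at about 66 s: three axles are seated in the cradle (place 0 empty), the other three lie flat in the orange box, and the cover is home between its guides and was pressed down with about 27–38 N; `sign_off()` gave no verdict, so these are my own last measurements.

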